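# Find the heavy end of a core tube and cradle it heavy end down

## Robot

A 7-joint arm with a two-finger parallel gripper is mounted at the origin on a cart in front of the work surface, level with it; the furniture and walls round the work are solid. World frame = base frame: x ahead of the robot, y to its left, z up, the work surface at z = 0. Lengths are in m, angles in rad, forces in N, time in s.
With the tool pointing down it reaches from about 0.425 to 0.925 m from the base axis. Payload 6.8 kg.
Tool frame: the origin (TCP) lies between the finger pads; the fingertips stand 17 mm ahead of it and the grasp point (between the pads) lies 2 mm behind it (tip_reach is the x of the fingertips in the tool frame, in m); x points along the fingers, z is the direction in which the jaws open and shut, and the axes are right-handed (so a half turn about x gives the same grasp; the last joint's range is limited). The gripper opens to 88 mm and grips with 3 to 60 N. Pads are 20 mm wide; open, the fingers measure 115 mm over their backs; the gripper's body (75 mm by 178 mm) begins 61 mm behind the grasp point.
Start: joints at [-1.45, 0.477, 0.022, 1.555, -0.011, 1.109, -0.083], TCP at [0.153, 0.657, 0.24] pointing down, gripper open.
Joint ranges: [-2.96, 2.96], [-0.34, 2.1], [-1.41, 1.46], [0.24, 2.44], [-1.37, 4.51], [0.17, 1.92], [-2.96, 2.96]. Speed limits (rad/s): [2.39, 2.39, 3.14, 3.14, 3.14, 3.14, 3.14].

## Interface

Orientations are given as a rotation vector (axis times angle).
In Python, from cell import * gives the robot as it stands. The module is installed in compiled form; this text tells all that it offers.
- The arm moves only by the shell command python3 -m pendant 'ROWS' [OPENING] [FORCE]. ROWS is JSON, one flat list of numbers, 6 for each row, row after row: the shift along the world's x, y, z in m, then the turn, a rotation vector about the world's x, y, z in degrees. In form: [dx, dy, dz, ax, ay, az, dx, dy, dz, ax, ay, az, ...]. A call has 1 to 8 rows; each row shifts and turns the pose as measured when the row begins; what a row does not reach is not made up. A row lasts 1/12 s, in which the tool goes at most 41.7 mm and 7.16 degrees, less where a joint would pass 70% of its speed; a pose out of reach is approached as far as the arm can. A call is refused whole if a number of a shift passes 0.0417 or a number of a turn 7.16, either way. A call with a gripper value outside its range is refused whole. OPENING is the closure, from -1 (fully open) to 1 (shut), set as the call begins (- or left out, the last holds). The fingers move at their own pace and stop on an object; FORCE is the grip in N (left out, the last holds). Time passes only in rows, so rows that do not move let the fingers close. It gives the time, the measured TCP pose, the force and the opening at its end, in the units of the state.
- observe(): the state, without advancing time (a new reading comes with each control period).
- read_camera(name): name is "scene" or "top" or "wrist"; returns the picture (400x640x3 uint8, blue, green, red); there is no depth.
- get_calibration(name): a dict with "fx", "fy", "cx", "cy" (pixels), "R" (3x3) and "t" (3): a world point X has camera coordinates R X + t; the wrist camera has in their place "tool_from_camera" (4x4, takes a point from camera to tool coordinates, whose origin is the TCP and whose axes are the tool frame's). Camera axes: x right, y down, z forward; pixel columns grow to the right and rows downward; lengths in m; the calibration is good to about 2 mm. A picture is of the moment at which its call begins: read the wrist's pose just before it. get_calibration takes no time and is no camera call.
- close_job(): hands the job in, once; it reports no verdict.
The state is a dict: "time_s": time; "q": joint angles; "qd": joint speeds; "joint_torque": joint torques, N m; "ee_pos": TCP position; "tcp_rot": TCP orientation; "force": force on the tool from outside, world axes, zero at the start; "moment": the same for the moment, N m; "gripper_width": finger opening in m.
Only numpy, scipy, OpenCV 4.12 (cv2) and the standard library are available. Lean on these libraries where they do the work, as an engineer would, in place of code of your own. Each camera call takes 0.05 s, during which the arm holds its last target.

## Task

The sealed tube lying in the level V-rest holds a short rock core stuck at one of its two ends, and the ends look alike. Lift the tube out of the rest to find out from its tilt or pull which end is heavy, lay it back in the two grooves of the level rest and let go; then take it again and lay it in the sloping V-cradle heavy end down, that end against the foot stop, so that it stays there by itself. Leave the streak plate, the brush and the loose rocks where they are.

Things in the scene. Friction and masses are not known exactly. Their poses are not given: they have to be found in the camera images.
- core_tube: Sealed aluminium core tube: a plain cylinder 220 mm long, 36 mm across all along, flush black caps at both ends, a thin dark line round its middle. About 0.4 kg, of which 0.28 kg is the core hidden inside at one end (either one, new at each start). Nothing outside shows which. Origin at its centre, x along the tube; the sign of x tells nothing of the weight.
- tube_center (a point): The centre of the core tube, x along the tube; 60 mm above the worktop when in the level rest. The balance point lies 32 to 42 mm from here towards the heavy end. Held here in a light grip the tube tilts heavy end down; in a firm grip it twists the wrist that way.
- level_rest: Level V-rest, fixed: grey base plate 160 x 70 x 10 mm with two open-topped aluminium V-grooves, 14 mm long, 46 mm wide inside at the top, centred 55 mm either side of the middle along x; their inner top edges are 3 mm below the tube's axis. Between them the tube hangs free, 32 mm above the plate. Origin under the plate's centre, z up.
- rest_seat (a point): Where the tube's centre is when it lies in the level rest, 60 mm above the worktop; x along the grooves, z up.
- cradle: Sloping V-cradle, fixed: grey base plate 150 x 80 x 10 mm carrying an aluminium V-trough, 46 mm wide inside at its open top, and at its low end a foot stop plate 46 mm wide, reaching 12 mm above the tube's axis, with a dark buffer pad 5 mm proud. The tube is home when its end face meets the pad. Origin under the plate's centre.
- cradle_seat (a point): Where the tube's centre is when home in the cradle, 80 mm above the worktop. x: along the tube up the slope (20 degrees; low end towards the robot), z: square to the tube, upward. The trough bears the tube only from 2 to 86 mm down-slope of this point; the upper half sticks out, and only there is room for fingers. Laid heavy end up, the tube tips out.
- streak_plate: Bystander: pale flat streak plate, 48 x 64 x 8 mm, origin under its centre. Leave it.
- brush: Bystander: flat dusting brush, 175 mm long, origin under its centre. Leave it.
- granite: Bystander: rounded granite cobble, 69 x 104 x 67 mm, origin under its centre. Leave it.
- breccia: Bystander: angular grey rock, 74 x 92 x 60 mm, origin under its centre. Leave it.

How it is judged:
By the outcome, as a careful person would: the job done as asked, in the order asked, and still so for the second after the job is handed in, with the robot touching nothing.
It also fails if it takes over 58 s, if anything falls off the work surface, if the arm or the gripper's body presses on something with over 40 N, if the wrist force passes 120 N, or if a joint passes its speed limit or range.

## Working session

There is one attempt and no reset: what is moved stays moved. The work goes in short steps, Python scripts to look and compute and a shell command to move; the robot and the scene stay as the last step left them, time stands still between calls to the robot, and variables do not carry over. Pictures are saved under pics/ and viewed, and the job is handed in when it is done.

```bash
mkdir -p pics; ls; cat > h.py <<'E'
from cell import *
import numpy as np, cv2
from scipy.spatial.transform import Rotation as Ro
E
python3 - <<'E'
from h import *
o=observe(); print(o)
for n in ["scene","top","wrist"]:
    cv2.imwrite(f"pics/{n}0.png",read_camera(n)); print(n,get_calibration(n))
E
```

```text
pics
{'time_s': 0.0, 'q': array([-1.45008509,  0.47778722,  0.0223372 ,  1.55640026, -0.0114796 ,
        1.10929545, -0.08313789]), 'qd': array([ 0.0018606 , -0.00082326, -0.00101169,  0.00049272, -0.00106905,
       -0.00011736, -0.00150491]), 'joint_torque': array([ 5.86666920e-05, -5.82859361e+01,  1.53457571e+00, -2.72608227e+01,
       -5.43820497e-02,  1.71632267e-02,  1.53438405e-04]), 'ee_pos': array([0.152994  , 0.65686988, 0.2387119 ]), 'tcp_rot': array([-1.04020575,  1.31010402,  1.03818852]), 'force': array([0.11968559, 0.02953536, 0.11199285]), 'moment': array([-0.01101984, -0.11794285,  0.03570999]), 'gripper_width': 0.08768275902018603}
scene {'fx': 379.8303413874929, 'fy': 379.8303413874929, 'cx': 314.09210559123073, 'cy': 201.41715762987275, 'R': array([[ 0.81216145, -0.58301479,  0.02208015],
       [-0.30805461, -0.46065677, -0.83240477],
       [ 0.49547566,  0.66924517, -0.55372806]]), 't': array([-0.38513771,  0.21517141,  1.17636401])}
top {'fx': 415.91450982301797, 'fy': 415.91450982301797, 'cx': 318.6212352412258, 'cy': 199.4774512510363, 'R': array([[ 0.00988143, -0.99993542,  0.0056134 ],
       [-0.99744632, -0.01025362, -0.07068028],
       [ 0.07073328, -0.00490065, -0.99748323]]), 't': array([-0.01606322,  0.50321484,  1.38495878])}
wrist {'fx': 320.60224529173007, 'fy': 320.60224529173007, 'cx': 321.11577973162116, 'cy': 197.95827781603, 'tool_from_camera': array([[ 3.06002750e-04, -2.66389922e-01,  9.63865300e-01,
        -1.45173048e-01],
       [-1.80795205e-04, -9.63865344e-01, -2.66389876e-01,
         7.26738062e-02],
       [ 9.99999937e-01, -9.27461901e-05, -3.43107466e-04,
        -7.31958496e-04],
       [ 0.00000000e+00,  0.00000000e+00,  0.00000000e+00,
         1.00000000e+00]])}
```

View pics/scene0.png

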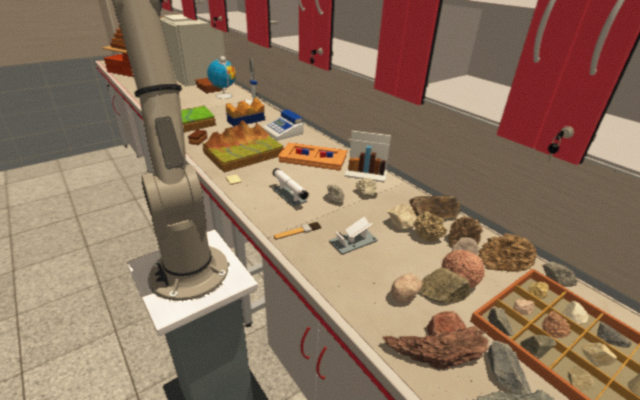

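View pics/top0.png

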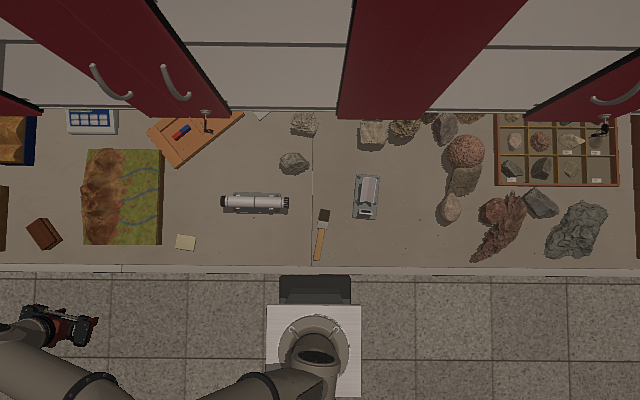

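View pics/wrist0.png

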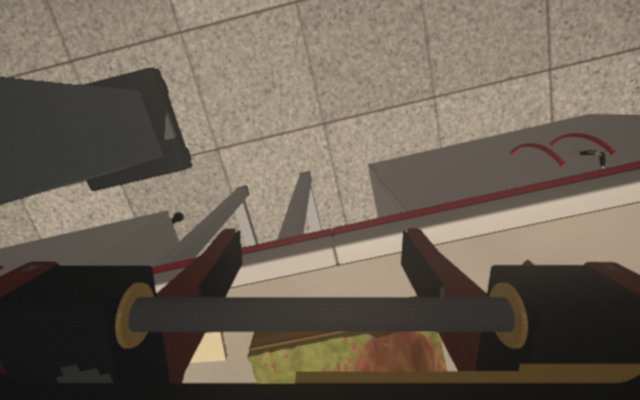

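```bash
python3 - <<'E'
import cv2
a=cv2.imread("pics/top0.png");cv2.imwrite("pics/t1.png",cv2.resize(a[165:245,205:305],None,fx=7.5,fy=7.5,interpolation=2))
cv2.imwrite("pics/t2.png",cv2.resize(a[165:230,340:395],None,fx=9,fy=9,interpolation=2))
a=cv2.imread("pics/scene0.png");cv2.imwrite("pics/s1.png",cv2.resize(a[155:215,255:335],None,fx=9,fy=9,interpolation=2))
cv2.imwrite("pics/s2.png",cv2.resize(a[205:260,320:390],None,fx=10,fy=10,interpolation=2))
E
```

```text
(no output)
```

View pics/t1.png

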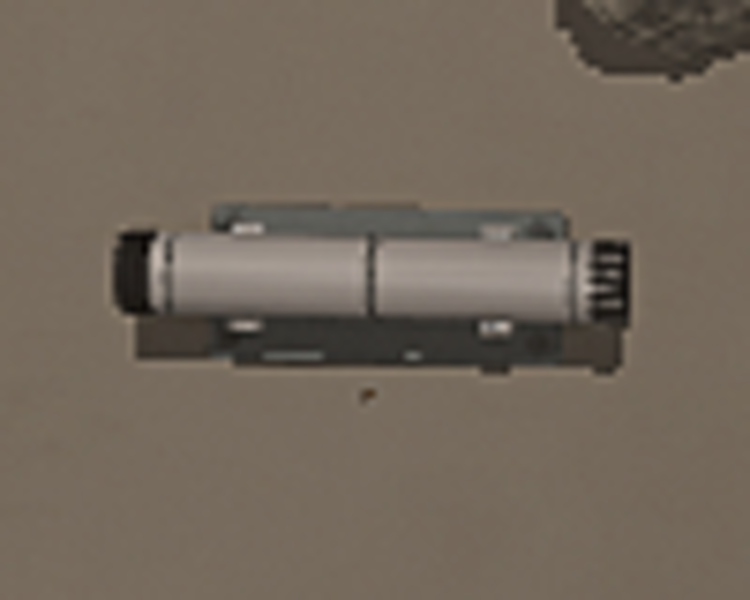

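View pics/t2.png

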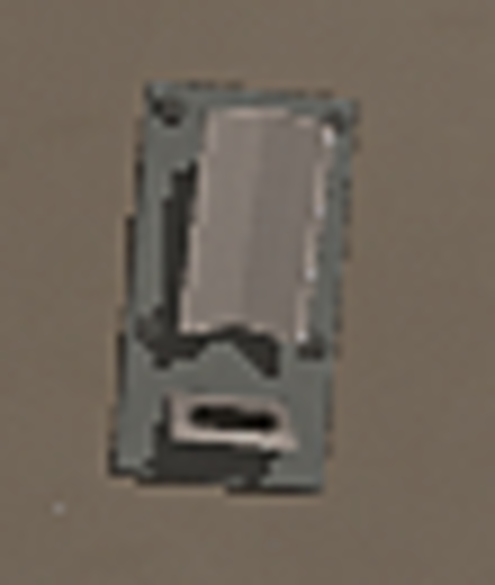

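View pics/s1.png

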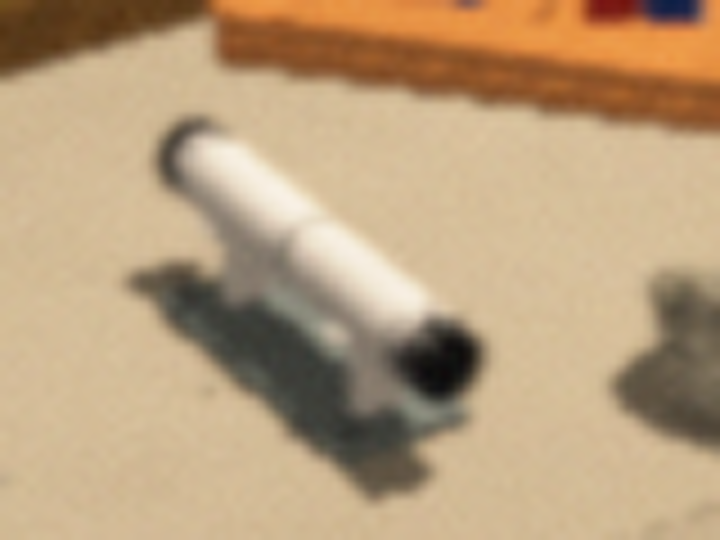

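View pics/s2.png

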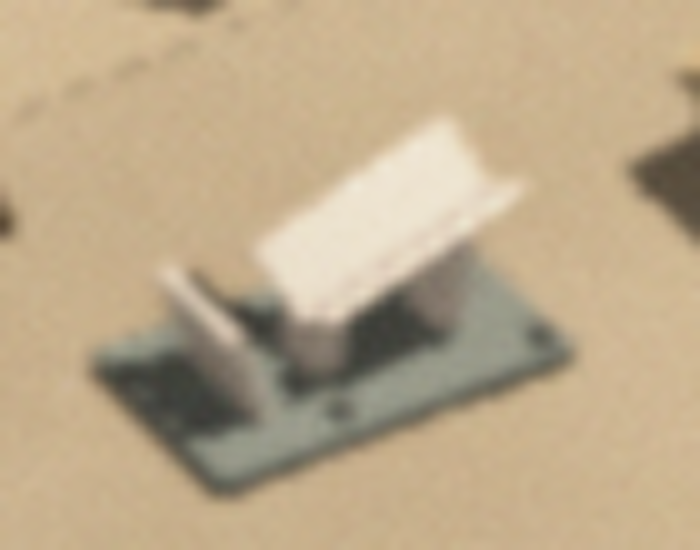

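```bash
cat >> h.py <<'E'
def ray(n,u,v):
    c=get_calibration(n)
    R=np.array(c["R"]);t=np.array(c["t"])
    d=R.T@np.array([(u-c["cx"])/c["fx"],(v-c["cy"])/c["fy"],1]); return -R.T@t,d
def atz(n,u,v,z):
    o,d=ray(n,u,v); return o+d*(z-o[2])/d[2]
def tri(rays):
    A=np.zeros((3,3));b=np.zeros(3)
    for o,d in rays:
        d=d/np.linalg.norm(d);P=np.eye(3)-np.outer(d,d);A+=P;b+=P@o
    X=np.linalg.solve(A,b)
    return X,[np.linalg.norm(np.cross(X-o,d/np.linalg.norm(d))) for o,d in rays]
def crop(u,v,f,u0,v0): return (u+.5)/f-.5+u0,(v+.5)/f-.5+v0
def proj(n,X):
    c=get_calibration(n);p=np.array(c["R"])@np.array(X)+c["t"];return c["fx"]*p[0]/p[2]+c["cx"],c["fy"]*p[1]/p[2]+c["cy"]
E
python3 - <<'E'
from h import *
np.set_printoptions(precision=4,suppress=True)
T1=lambda u,v:crop(u,v,7.5,205,165)
T2=lambda u,v:crop(u,v,9,340,165)
S1=lambda u,v:crop(u,v,9,255,155)
S2=lambda u,v:crop(u,v,10,320,205)
print("tube mid",tri([ray("top",*T1(370,278)),ray("scene",*S1(303,232))]))
for p in [(115,272),(630,285),(370,278)]: print(atz("top",*T1(*p),.06))
print("rest plate",[atz("top",*T1(*p),.01) for p in [(212,207),(568,213)]])
print("plate");P=[atz("top",*T2(*p),.01) for p in [(147,85),(355,100),(322,490),(110,475)]]
print(np.array(P),np.mean(P,0), np.linalg.norm(P[0]-P[1]),np.linalg.norm(P[0]-P[3]))
P=[atz("scene",*S2(*p),.01) for p in [(95,365),(220,488),(572,355)]];print(np.array(P))
for n,a,b in [("up L",(210,108),(445,120)),("up R",(335,122),(523,187)),("low L",(180,330),(257,250)),("low R",(300,338),(320,315)),("stopL",(170,395),(165,268)),("stopR",(295,443),(265,345))]:
    print(n,tri([ray("top",*T2(*a)),ray("scene",*S2(*b))]))
E
```

```text
tube mid (array([0.4899, 0.1999, 0.0676]), [np.float64(0.000884196275219604), np.float64(0.0008841962752195829)])
[0.4926 0.3116 0.06  ]
[0.4892 0.0873 0.06  ]
[0.4911 0.2006 0.06  ]
rest plate [array([0.5258, 0.2802, 0.01  ]), array([0.5247, 0.1192, 0.01  ])]
plate
[[ 0.5923 -0.1372  0.01  ]
 [ 0.5874 -0.216   0.01  ]
 [ 0.4397 -0.2035  0.01  ]
 [ 0.4445 -0.1238  0.01  ]] [ 0.516  -0.1701  0.01  ] 0.07897923067724281 0.1483603778330691
[[ 0.4381 -0.1375  0.01  ]
 [ 0.4337 -0.2105  0.01  ]
 [ 0.5774 -0.2254  0.01  ]]
up L (array([ 0.5761, -0.1544,  0.0676]), [np.float64(0.0004433921978529391), np.float64(0.00044339219785290276)])
up R (array([ 0.5711, -0.1995,  0.0687]), [np.float64(0.0006706610338304017), np.float64(0.0006706610338305735)])
low L (array([ 0.498 , -0.1473,  0.0398]), [np.float64(0.0007565184761346743), np.float64(0.0007565184761347128)])
low R (array([ 0.4933, -0.1898,  0.0419]), [np.float64(0.0017851264983936334), np.float64(0.0017851264983938543)])
stopL (array([ 0.4697, -0.1405,  0.0403]), [np.float64(0.004446418015172164), np.float64(0.004446418015172259)])
stopR (array([ 0.4595, -0.1915,  0.0453]), [np.float64(0.004553092722545319), np.float64(0.004553092722545306)])
```

```bash
python3 - <<'E'
from h import *
np.set_printoptions(precision=4,suppress=True)
o=observe();print(o['time_s']);print(Ro.from_rotvec(o["tcp_rot"]).as_matrix())
print(Ro.from_rotvec(o["tcp_rot"]).as_matrix()@get_calibration("wrist")["tool_from_camera"][:3,:3])
E
```

```text
0.15
[[-0.0002 -0.9739  0.2268]
 [-0.0014  0.2268  0.9739]
 [-1.     -0.0001 -0.0014]]
[[ 0.227   0.9388  0.2592]
 [ 0.9739 -0.2183 -0.0621]
 [-0.0017  0.2665 -0.9638]]
```

```bash
python3 -m pendant '[0.021,-0.0286,0,0,0,-4.9,0.021,-0.0286,0,0,0,-4.9,0.021,-0.0286,0,0,0,-4.9,0.021,-0.0286,0,0,0,-4.9,0.021,-0.0286,0,0,0,-4.9,0.021,-0.0286,0,0,0,-4.9,0.021,-0.0286,0,0,0,-4.9,0.021,-0.0286,0,0,0,-4.9]' -1; python3 -m pendant '[0.021,-0.0286,0,0,0,-4.9,0.021,-0.0286,0,0,0,-4.9,0.021,-0.0286,0,0,0,-4.9,0.021,-0.0286,0,0,0,-4.9,0.021,-0.0286,0,0,0,-4.9,0.021,-0.0286,0,0,0,-4.9,0.021,-0.0286,0,0,0,-4.9,0.021,-0.0286,0,0,0,-4.9]' -1
python3 - <<'E'
from h import *
np.set_printoptions(precision=4,suppress=True)
o=observe();print(o['time_s'],o['q'],o['ee_pos']);print(Ro.from_rotvec(o["tcp_rot"]).as_matrix())
E
```

```text
time_s: 0.82
ee_pos: [0.3161, 0.4232, 0.2352]
tcp_rot: [-0.502, 1.517, 0.508]
force: [1.0, -0.1, -0.6]
gripper_width: 0.0877
time_s: 1.48
ee_pos: [0.4889, 0.1807, 0.2354]
tcp_rot: [0.064, 1.574, -0.053]
force: [0.7, 0.6, 0.4]
gripper_width: 0.0879
1.4833 [-0.899   0.2437  0.5108  1.9511 -0.1521  0.9834 -0.3902] [0.4889 0.1807 0.2354]
[[-0.0042  0.0741  0.9972]
 [ 0.0072  0.9972 -0.0741]
 [-1.      0.0068 -0.0047]]
```

```bash
python3 -m pendant '[0,0.02,0.003,0,0,3.4,0,0,0,0,0,0,0,0,0,0,0,0]' 
cat >> h.py <<'E'
def wshot(f):
    o=observe();im=read_camera("wrist");cv2.imwrite(f,im);c=get_calibration("wrist")
    T=np.eye(4);T[:3,:3]=Ro.from_rotvec(o["tcp_rot"]).as_matrix();T[:3,3]=o["ee_pos"]
    np.save(f+".npy",T@c["tool_from_camera"]);return o
def wray(f,u,v):
    T=np.load(f+".npy");c=get_calibration("wrist")
    return T[:3,3],T[:3,:3]@np.array([(u-c["cx"])/c["fx"],(v-c["cy"])/c["fy"],1])
E
python3 - <<'E'
from h import *
np.set_printoptions(precision=4,suppress=True)
o=wshot("pics/w1.png");print(o['time_s'],o['q'],o['ee_pos']);print(Ro.from_rotvec(o["tcp_rot"]).as_matrix())
E
```

```text
time_s: 1.73
ee_pos: [0.4939, 0.1909, 0.2388]
tcp_rot: [0.029, 1.573, -0.023]
force: [-0.9, -0.8, -0.6]
gripper_width: 0.0878
1.7333 [-0.9031  0.2535  0.5007  1.9294 -0.1488  0.9942 -0.3673] [0.4939 0.1909 0.2388]
[[-0.002   0.0329  0.9995]
 [ 0.0034  0.9995 -0.0329]
 [-1.      0.0034 -0.0021]]
```

View pics/w1.png

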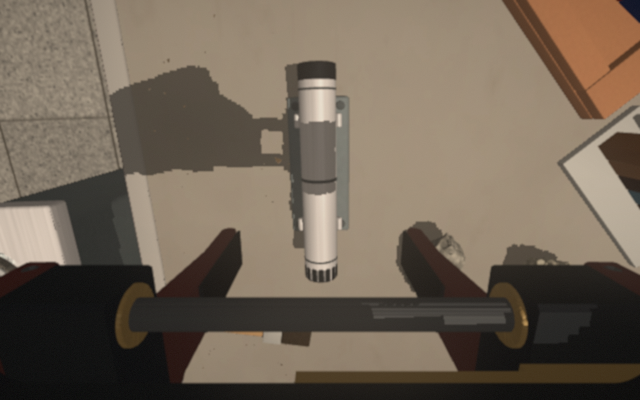

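```bash
python3 - <<'E'
from h import *
np.set_printoptions(precision=4,suppress=True)
f="pics/w1.png"
for u,v,z in [(318.5,181.5,.078),(317,64,.07),(321,275,.07)]:
    o,d=wray(f,u,v);print(o+d*(z-o[2])/d[2])
im=cv2.imread(f);cv2.imwrite("pics/w1c.png",cv2.resize(im[50:300,260:370],None,fx=2.4,fy=2.4,interpolation=2))
E
python3 -m pendant '[0,0.01,-0.03,0,0,0.5,0,0,-0.03,0,0,0.5,0,0,0,0,0,0,0,0,0,0,0,0]' 
python3 - <<'E'
from h import *
o=wshot("pics/w2.png");print(o['time_s'],o['ee_pos']);print(Ro.from_rotvec(o["tcp_rot"]).as_matrix())
E
```

```text
[0.4911 0.1956 0.078 ]
[0.4934 0.3034 0.07  ]
[0.49 0.09 0.07]
time_s: 2.12
ee_pos: [0.4925, 0.2061, 0.1785]
tcp_rot: [0.012, 1.572, 0.0]
force: [-0.9, -0.5, 1.0]
gripper_width: 0.0884
2.1167 [0.49248175 0.20608488 0.1784892 ]
[[-7.43034730e-04  7.42216043e-03  9.99972179e-01]
 [ 7.59101855e-03  9.99943686e-01 -7.41630840e-03]
 [-9.99970912e-01  7.58529679e-03 -7.99334644e-04]]
```

View pics/w2.png

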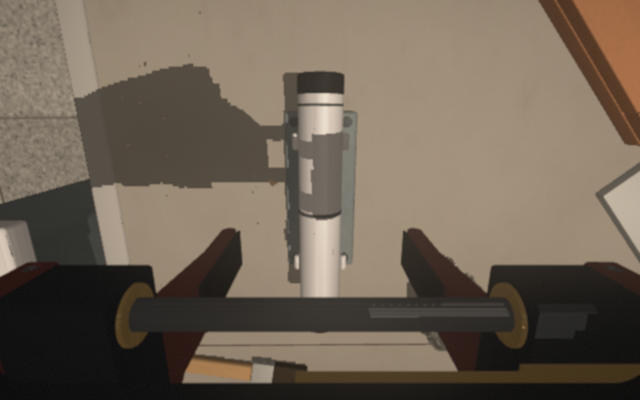

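View pics/w1c.png

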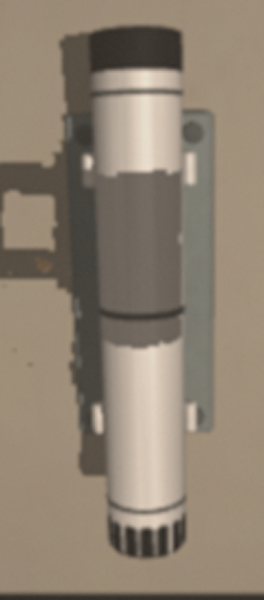

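```bash
python3 - <<'E'
from h import *
np.set_printoptions(precision=4,suppress=True)
print(tri([wray("pics/w1.png",318.5,181.2),wray("pics/w2.png",320.3,213.5)]))
print(tri([wray("pics/w1.png",318.5,181.2),wray("pics/w2.png",320.3,213.5),ray("top",*crop(370,278,7.5,205,165))]))
for u,v,z in [(320.3,213.5,.078)]:
    o,d=wray("pics/w2.png",u,v);print(o+d*(z-o[2])/d[2])
E
```

```text
(array([0.4911, 0.192 , 0.0595]), [np.float64(0.00035179027135618957), np.float64(0.0003517902713561534)])
(array([0.4909, 0.1973, 0.0788]), [np.float64(0.0012349368397966212), np.float64(0.0010821404525099265), np.float64(0.001035452625007244)])
[0.4916 0.1979 0.078 ]
```

```bash
python3 -m pendant '[-0.001,-0.008,-0.03,0,0,-0.5,0,0,-0.03,0,0,0,0,0,-0.03,0,0,0,0,0,-0.025,0,0,0,0,0,0,0,0,0,0,0,0,0,0,0]'; python3 - <<'E'
from h import *
np.set_printoptions(precision=4,suppress=True)
o=wshot("pics/w3.png");print(o['time_s'],o['ee_pos'],o['force'],o['moment']);print(Ro.from_rotvec(o["tcp_rot"]).as_matrix())
cv2.imwrite("pics/s3.png",cv2.resize(read_camera("scene")[120:240,220:380],None,fx=4.5,fy=4.5,interpolation=2))
E
```

```text
time_s: 2.67
ee_pos: [0.4966, 0.2027, 0.0701]
tcp_rot: [0.025, 1.559, 0.003]
force: [-0.2, 0.1, -0.7]
gripper_width: 0.0877
2.6667 [0.4966 0.2027 0.0701] [-0.1847  0.1213 -0.6993] [-0.0497  0.0883 -0.0429]
[[ 0.0118  0.0135  0.9998]
 [ 0.0176  0.9998 -0.0138]
 [-0.9998  0.0178  0.0116]]
```

View pics/s3.png

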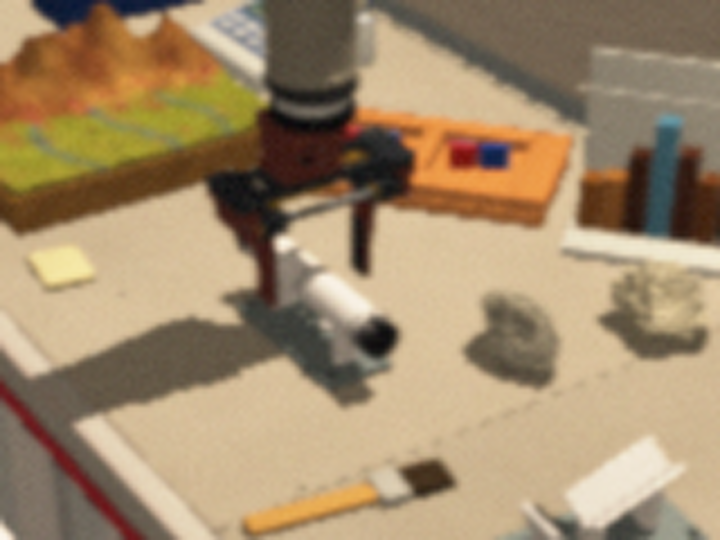

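View pics/w3.png

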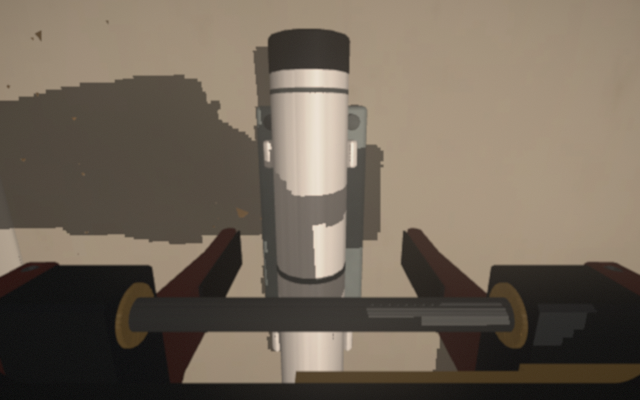

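```bash
python3 -m pendant '[-0.005,-0.004,-0.010,-1,0.7,0,0,0,-0.002,0,0,0,0,0,0,0,0,0]'; python3 - <<'E'
from h import *
np.set_printoptions(precision=4,suppress=True)
o=observe();print(o['time_s'],o['ee_pos'],o['force'],o['moment']);print(Ro.from_rotvec(o["tcp_rot"]).as_matrix())
E
```

```text
time_s: 3.02
ee_pos: [0.4942, 0.2003, 0.0624]
tcp_rot: [0.013, 1.565, -0.007]
force: [-0.4, -0.4, 0.5]
gripper_width: 0.088
3.0167 [0.4942 0.2003 0.0624] [-0.4027 -0.3623  0.5123] [-0.0848  0.0192 -0.054 ]
[[ 0.0062  0.0131  0.9999]
 [ 0.0038  0.9999 -0.0131]
 [-1.      0.0039  0.0061]]
```

```bash
python3 -m pendant '[-0.004,-0.003,-0.006,0,0.3,0,-0.001,0,-0.002,0,0,0,0,0,0,0,0,0]'; python3 -m pendant '[0,0,0,0,0,0,0,0,0,0,0,0,0,0,0,0,0,0,0,0,0,0,0,0,0,0,0,0,0,0,0,0,0,0,0,0,0,0,0,0,0,0,0,0,0,0,0,0]' 1 30;  python3 - <<'E'
from h import *
np.set_printoptions(precision=4,suppress=True)
o=wshot("pics/w4.png");print(o['time_s'],o['ee_pos'],o['force'],o['moment'],o['gripper_width']);print(Ro.from_rotvec(o["tcp_rot"]).as_matrix())
E
```

```text
time_s: 3.27
ee_pos: [0.4894, 0.1977, 0.055]
tcp_rot: [0.014, 1.569, -0.006]
force: [-0.5, -0.3, 0.7]
gripper_width: 0.0875
time_s: 3.93
ee_pos: [0.49, 0.1975, 0.0552]
tcp_rot: [0.014, 1.567, -0.006]
force: [9.0, -1.7, 1.2]
gripper_width: 0.0383
3.9333 [0.49   0.1975 0.0552] [ 8.9728 -1.6859  1.1569] [-0.4381 -1.707   0.0351] 0.038279640848036506
[[ 0.0033  0.0131  0.9999]
 [ 0.0052  0.9999 -0.0131]
 [-1.      0.0053  0.0033]]
```

```bash
python3 -m pendant '[0.0005,0,0.002,0,0,0,0,0,0,0,0,0,0,0,0,0,0,0,0,0,0,0,0,0]' 1 60;  python3 - <<'E'
from h import *
np.set_printoptions(precision=4,suppress=True)
o=wshot("pics/w4.png");print(o['time_s'],o['ee_pos'],o['force'],o['moment'],o['gripper_width']);print(Ro.from_rotvec(o["tcp_rot"]).as_matrix())
E
```

```text
time_s: 4.32
ee_pos: [0.4903, 0.1972, 0.0567]
tcp_rot: [0.014, 1.568, -0.007]
force: [2.1, 0.3, -3.2]
gripper_width: 0.0352
4.3167 [0.4903 0.1972 0.0567] [ 2.1456  0.2679 -3.1789] [ 0.0766 -0.3313  0.0706] 0.03518594565656882
[[ 0.0027  0.0133  0.9999]
 [ 0.0045  0.9999 -0.0134]
 [-1.      0.0045  0.0027]]
```

```bash
python3 -m pendant '[0,0,0.01,0,0,0,0,0,0.015,0,0,0,0,0,0.015,0,0,0,0,0,0.015,0,0,0,0,0,0,0,0,0,0,0,0,0,0,0,0,0,0,0,0,0]';  python3 - <<'E'
from h import *
np.set_printoptions(precision=4,suppress=True)
o=wshot("pics/w5.png");print(o['time_s'],o['ee_pos'],o['force'],o['moment'],o['gripper_width']);print(Ro.from_rotvec(o["tcp_rot"]).as_matrix())
cv2.imwrite("pics/s5.png",cv2.resize(read_camera("scene")[140:230,240:360],None,fx=6,fy=6,interpolation=2))
E
```

```text
time_s: 4.95
ee_pos: [0.4868, 0.1961, 0.1144]
tcp_rot: [0.013, 1.574, -0.009]
force: [0.0, 0.5, -4.9]
gripper_width: 0.035
4.95 [0.4868 0.1961 0.1144] [ 0.0228  0.4855 -4.8949] [ 0.0835  0.0862 -0.0052] 0.03501703890341923
[[-0.0035  0.0137  0.9999]
 [ 0.0025  0.9999 -0.0137]
 [-1.      0.0024 -0.0035]]
```

View pics/s5.png

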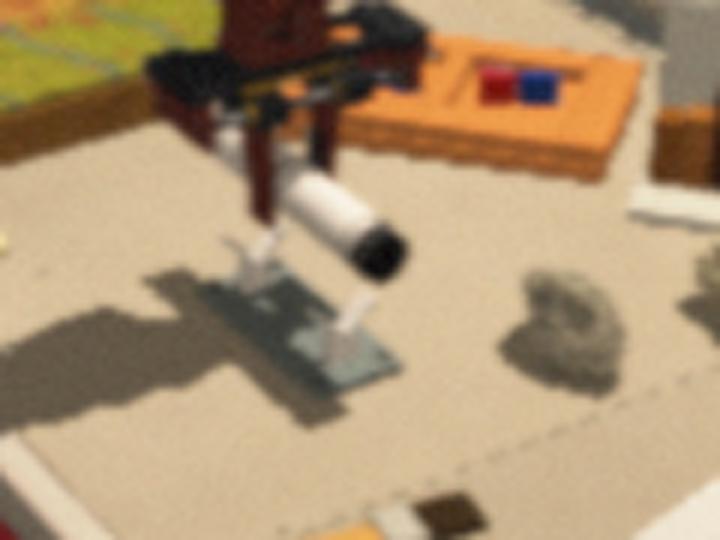

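View pics/w5.png

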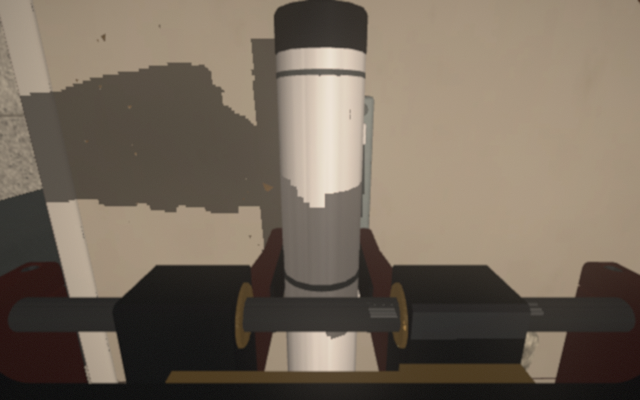

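```bash
for i in 1 2 3 4 5; do python3 -m pendant '[0,0,0,0,0,0]' >/dev/null; python3 -c "
from h import *
o=observe();print(o['force'].round(2),o['moment'].round(3))"; done; python3 -m pendant '[0,0,0,0,0,0,0,0,0,0,0,0,0,0,0,0,0,0]' 1 12;  python3 - <<'E'
from h import *
np.set_printoptions(precision=4,suppress=True)
o=wshot("pics/w6.png");print(o['time_s'],o['ee_pos'],o['force'],o['moment'],o['gripper_width'])
cv2.imwrite("pics/s6.png",cv2.resize(read_camera("scene")[140:230,240:360],None,fx=6,fy=6,interpolation=2))
E
```

```text
[-0.41  0.09 -3.47] [0.128 0.04  0.02 ]
[-0.08  0.14 -3.56] [ 0.07   0.023 -0.031]
[ 0.17  0.61 -3.6 ] [0.09  0.059 0.018]
[ 0.3  -0.18 -3.5 ] [0.104 0.079 0.041]
[ 0.14 -0.75 -2.87] [0.054 0.049 0.018]
time_s: 5.72
ee_pos: [0.4854, 0.1945, 0.1112]
tcp_rot: [0.009, 1.579, -0.012]
force: [1.0, -1.2, -3.9]
gripper_width: 0.0362
5.7167 [0.4854 0.1945 0.1112] [ 1.0199 -1.1972 -3.879 ] [-0.2477 -0.2966  0.0766] 0.036194444464396965
```

View pics/s6.png

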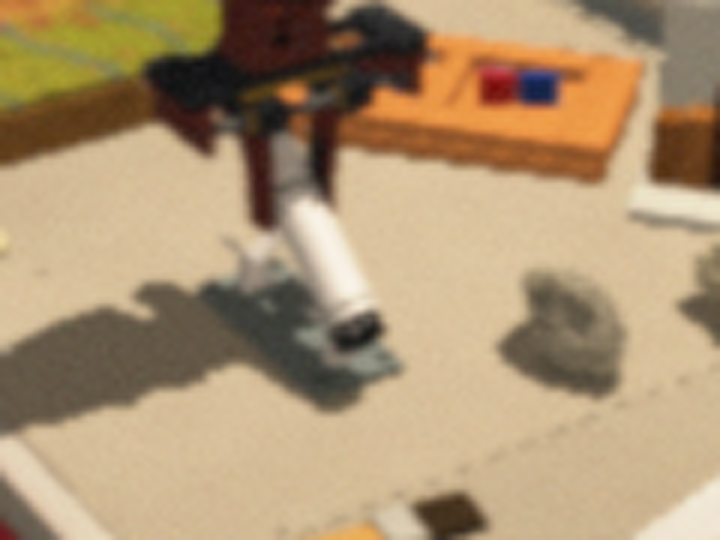

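View pics/w6.png

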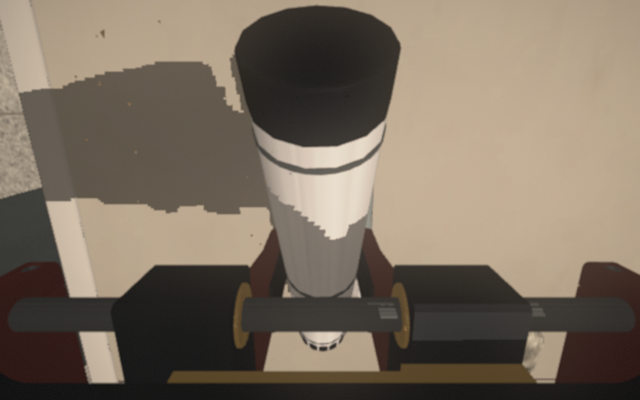

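```bash
python3 -m pendant '[0,0,0.01,0,0,0,0,0,0.01,0,0,0,0,0,0,0,0,0]' 1 60;  python3 - <<'E'
from h import *
np.set_printoptions(precision=4,suppress=True)
o=wshot("pics/w7.png");print(o['time_s'],o['ee_pos'],o['force'],o['moment'],o['gripper_width'])
E
```

```text
time_s: 6.07
ee_pos: [0.4847, 0.1945, 0.1328]
tcp_rot: [0.01, 1.581, -0.013]
force: [0.9, 0.1, -3.7]
gripper_width: 0.0351
6.0667 [0.4847 0.1945 0.1328] [ 0.9456  0.0626 -3.7437] [ 0.0544 -0.019  -0.0008] 0.035086352089234774
```

View pics/w7.png

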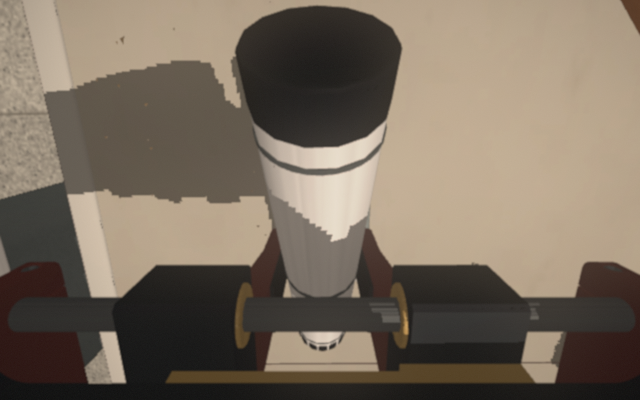

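```bash
python3 -m pendant '[0.001,0,0,-6.4,0,0,0.001,0,0,-6.4,0,0,0.001,0,0,-6.4,0,0,0.001,0,0,-6.4,0,0,0.001,0,0,-6.4,0,0,0.001,0,0,-6.4,0,0,0,0,0,0,0,0,0,0,0,0,0,0]';  python3 - <<'E'
from h import *
np.set_printoptions(precision=4,suppress=True)
o=wshot("pics/w8.png");print(o['time_s'],o['ee_pos'],o['force'],o['moment'],o['gripper_width'],o['q']);print(Ro.from_rotvec(o["tcp_rot"]).as_matrix())
cv2.imwrite("pics/s8.png",cv2.resize(read_camera("scene")[140:230,240:360],None,fx=6,fy=6,interpolation=2))
cv2.imwrite("pics/t8.png",cv2.resize(read_camera("top")[165:245,205:305],None,fx=7,fy=7,interpolation=2))
T=np.load("pics/w7.png.npy")
E
```

```text
time_s: 6.78
ee_pos: [0.493, 0.1964, 0.1347]
tcp_rot: [-0.519, 1.489, -0.558]
force: [0.1, -0.2, -3.2]
gripper_width: 0.0352
6.7833 [0.493  0.1964 0.1347] [ 0.0873 -0.2271 -3.2448] [1.1665 0.0637 0.0278] 0.03515782898289985 [-1.2376  0.7174  0.6538  1.8227  0.1483  1.1477 -0.7383]
[[ 0.0042  0.027   0.9996]
 [-0.6361  0.7714 -0.0182]
 [-0.7716 -0.6358  0.0204]]
```

View pics/s8.png

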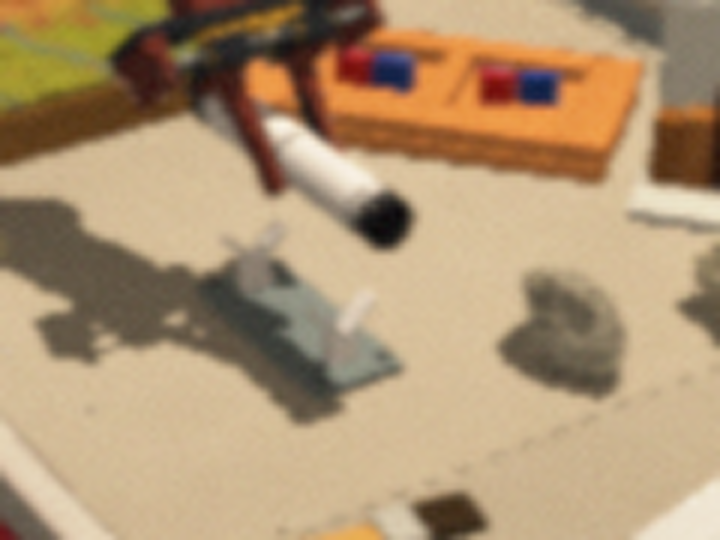

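View pics/w8.png

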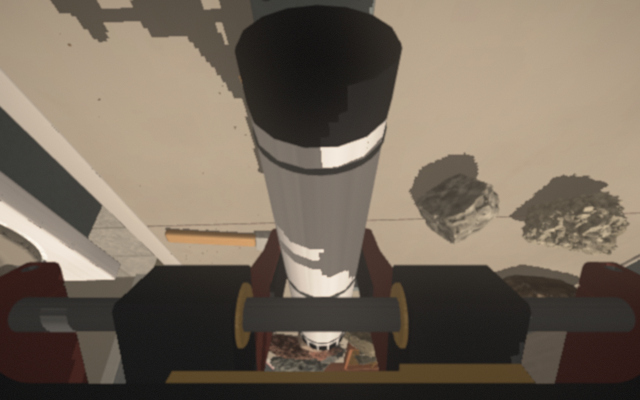

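View pics/t8.png

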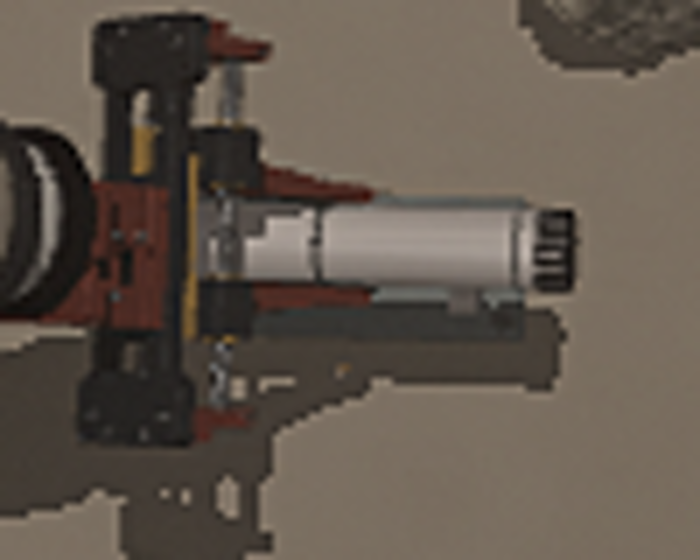

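```bash
python3 - <<'E'
from h import *
np.set_printoptions(precision=4,suppress=True)
c=lambda u,v:crop(u,v,7,205,165)
s=lambda u,v:crop(u,v,6,240,140)
print("ring",atz("top",*c(315,243),.153)," end -y",[atz("top",*c(577,250),z) for z in (.11,.135,.16)])
# predicted scene pixels for -y end centre if level, vs tilts, calibrating by initial (435,358)/9 at z .06
print("init end seen",crop(437,357,9,255,155),proj("scene",[.4895,.088,.06]))
e=s(388,220);print("now",e)
for t in (-15,-10,-5,0,5,10,15):
    a=np.deg2rad(t);print(t,proj("scene",[.4925,.197-.11*np.cos(a),.1347+.0015-.11*np.sin(a)]))
E
```

```text
ring [0.4922 0.1999 0.153 ]  end -y [array([0.4932, 0.089 , 0.11  ]), array([0.4915, 0.0872, 0.135 ]), array([0.4898, 0.0854, 0.16  ])]
init end seen (303.1111111111111, 194.22222222222223) (np.float64(304.2148416436553), np.float64(194.5536121378125))
now (304.25, 176.25)
-15 (np.float64(304.68615233396343), np.float64(169.8757388994931))
-10 (np.float64(304.98541706899755), np.float64(172.34777473130228))
-5 (np.float64(305.1555874835898), np.float64(174.74810792516317))
0 (np.float64(305.1963708502702), np.float64(177.05608405071692))
5 (np.float64(305.1087902426409), np.float64(179.25237784257368))
10 (np.float64(304.8951253527106), np.float64(181.3191893693476))
15 (np.float64(304.5588351005756), np.float64(183.24040303261043))
```

```bash
python3 -m pendant '[-0.001,0,-0.02,0,0,0,-0.001,0,-0.02,0,0,0,0,0,-0.015,0,0,0,0,0,0,0,0,0,0,0,0,0,0,0]';  python3 - <<'E'
from h import *
np.set_printoptions(precision=4,suppress=True)
o=observe();print(o['time_s'],o['ee_pos'],o['force'],o['moment'],o['gripper_width']);print(Ro.from_rotvec(o["tcp_rot"]).as_matrix())
E
```

```text
time_s: 7.35
ee_pos: [0.4936, 0.1886, 0.0855]
tcp_rot: [-0.487, 1.493, -0.557]
force: [0.8, 0.2, -2.7]
gripper_width: 0.0351
7.35 [0.4936 0.1886 0.0855] [ 0.8317  0.1911 -2.6615] [ 1.0539 -0.031   0.0292] 0.03510781514380996
[[-0.0021  0.0459  0.9989]
 [-0.6196  0.784  -0.0373]
 [-0.7849 -0.619   0.0268]]
```

```bash
python3 -m pendant '[-0.003,0.008,-0.010,-1,0,1,-0.002,0.003,-0.010,-0.5,0,0.5,0,0,0,0,0,0,0,0,0,0,0,0]';  python3 - <<'E'
from h import *
np.set_printoptions(precision=4,suppress=True)
o=observe();print(o['time_s'],o['ee_pos'],o['force'],o['moment'],o['gripper_width']);print(Ro.from_rotvec(o["tcp_rot"]).as_matrix())
cv2.imwrite("pics/s9.png",cv2.resize(read_camera("scene")[140:230,240:360],None,fx=6,fy=6,interpolation=2))
E
```

```text
time_s: 7.68
ee_pos: [0.4898, 0.2, 0.0673]
tcp_rot: [-0.521, 1.477, -0.555]
force: [0.3, -0.3, -3.7]
gripper_width: 0.035
7.6833 [0.4898 0.2    0.0673] [ 0.3293 -0.3473 -3.683 ] [1.1513 0.1153 0.0037] 0.03496155015538717
[[ 0.0164  0.029   0.9994]
 [-0.6364  0.7712 -0.0119]
 [-0.7712 -0.6359  0.0311]]
```

View pics/s9.png

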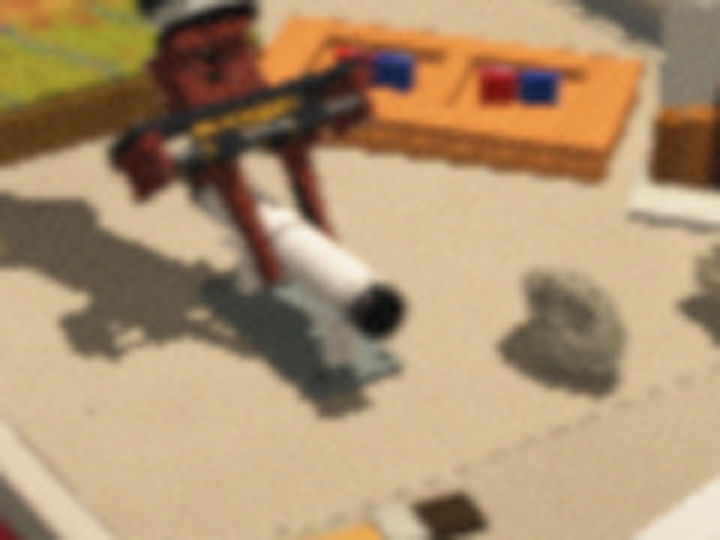

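```bash
python3 -m pendant '[0,0,-0.006,0,0,0,0,0,-0.004,0,0,0,0,0,0,0,0,0]';  python3 - <<'E'
from h import *
np.set_printoptions(precision=4,suppress=True)
o=observe();print(o['time_s'],o['ee_pos'],o['force'],o['moment'],o['gripper_width']);print(Ro.from_rotvec(o["tcp_rot"]).as_matrix())
E
```

```text
time_s: 7.98
ee_pos: [0.4914, 0.2001, 0.0593]
tcp_rot: [-0.521, 1.474, -0.556]
force: [-4.2, 1.8, 1.0]
gripper_width: 0.0351
7.9833 [0.4914 0.2001 0.0593] [-4.2178  1.8366  0.9925] [ 1.1044  0.885  -0.3524] 0.0350680451385716
[[ 0.0188  0.0304  0.9994]
 [-0.6373  0.7705 -0.0114]
 [-0.7704 -0.6367  0.0339]]
```

```bash
python3 -m pendant '[-0.001,0,-0.003,0,0,0,0,0,0,0,0,0]';  python3 - <<'E'
from h import *
np.set_printoptions(precision=4,suppress=True)
o=observe();print(o['time_s'],o['ee_pos'],o['force'],o['moment'],o['gripper_width'])
E
```

```text
time_s: 8.15
ee_pos: [0.4914, 0.2002, 0.0596]
tcp_rot: [-0.522, 1.473, -0.559]
force: [-3.8, 1.0, -1.8]
gripper_width: 0.0353
8.15 [0.4914 0.2002 0.0596] [-3.7595  1.0079 -1.8466] [ 1.1647  0.6756 -0.2322] 0.03530193270730997
```

```bash
python3 -m pendant '[-0.003,0,-0.004,0,0,0,-0.001,0,-0.002,0,0,0,0,0,0,0,0,0]';  python3 - <<'E'
from h import *
np.set_printoptions(precision=4,suppress=True)
o=observe();print(o['time_s'],o['ee_pos'],o['force'],o['moment'],o['gripper_width'])
E
```

```text
time_s: 8.4
ee_pos: [0.4914, 0.2002, 0.0596]
tcp_rot: [-0.522, 1.466, -0.562]
force: [-4.0, 0.8, -1.8]
gripper_width: 0.0354
8.4 [0.4914 0.2002 0.0596] [-3.9753  0.7855 -1.76  ] [ 1.1627  0.6881 -0.2622] 0.03542942454056557
```

```bash
python3 -m pendant '[0,0,0,0,0,0,0,0,0,0,0,0,0,0,0,0,0,0]' 0.1;  python3 - <<'E'
from h import *
np.set_printoptions(precision=4,suppress=True)
o=wshot("pics/w10.png");print(o['time_s'],o['ee_pos'],o['force'],o['moment'],o['gripper_width'])
cv2.imwrite("pics/s10.png",cv2.resize(read_camera("scene")[140:230,240:360],None,fx=6,fy=6,interpolation=2))
E
```

```text
time_s: 8.65
ee_pos: [0.4919, 0.1995, 0.0598]
tcp_rot: [-0.523, 1.465, -0.563]
force: [0.5, -0.2, 0.3]
gripper_width: 0.0398
8.65 [0.4919 0.1995 0.0598] [ 0.4653 -0.2129  0.2908] [ 0.5819  0.1226 -0.0014] 0.03983879008757817
```

View pics/s10.png

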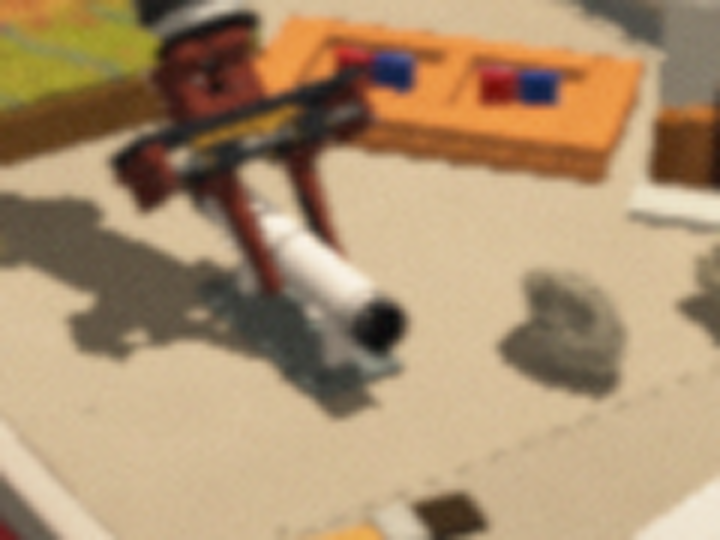

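View pics/w10.png

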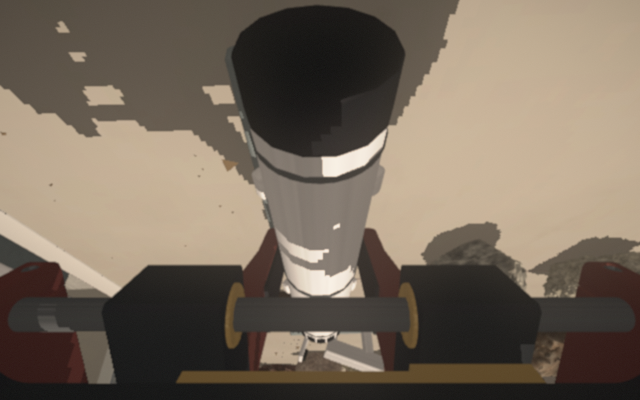

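```bash
python3 -m pendant '[0,0,0,0,0,0,0,0,0,0,0,0,0,0.012,0.015,0,0,0,0,0.012,0.015,0,0,0,0,0.012,0.015,0,0,0,0,0.012,0.015,0,0,0,0,0,0.01,6,0,0,0,0,0.01,6,0,0]' -1;python3 -m pendant '[0,-0.01,0.01,6,0,0,0,-0.01,0.01,6,0,0,0,0,0.01,6,0,0,0,0,0,6,0,0,0,0,0,3,0,0,0,0,0,0,0,0,0,0,0,0,0,0]'; python3 - <<'E'
from h import *
np.set_printoptions(precision=4,suppress=True)
o=wshot("pics/w11.png");print(o['time_s'],o['ee_pos'],o['force'],o['moment'],o['gripper_width']);print(Ro.from_rotvec(o["tcp_rot"]).as_matrix())
cv2.imwrite("pics/s11.png",cv2.resize(read_camera("scene")[140:230,240:360],None,fx=6,fy=6,interpolation=2))
E
```

```text
time_s: 9.42
ee_pos: [0.4886, 0.2512, 0.1367]
tcp_rot: [-0.371, 1.508, -0.401]
force: [0.8, -1.2, 0.3]
gripper_width: 0.087
time_s: 10.0
ee_pos: [0.4921, 0.2283, 0.1741]
tcp_rot: [0.031, 1.533, -0.02]
force: [0.3, 1.3, 0.2]
gripper_width: 0.088
10.0 [0.4921 0.2283 0.1741] [0.2799 1.3461 0.1875] [-0.1159  0.1281  0.0124] 0.0880094925768494
[[ 0.0376  0.0324  0.9988]
 [ 0.0069  0.9994 -0.0327]
 [-0.9993  0.0081  0.0374]]
```

View pics/s11.png

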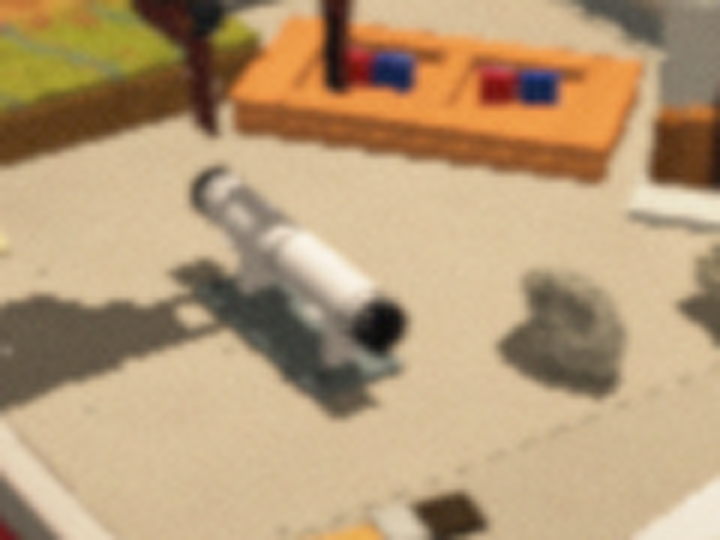

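View pics/w11.png

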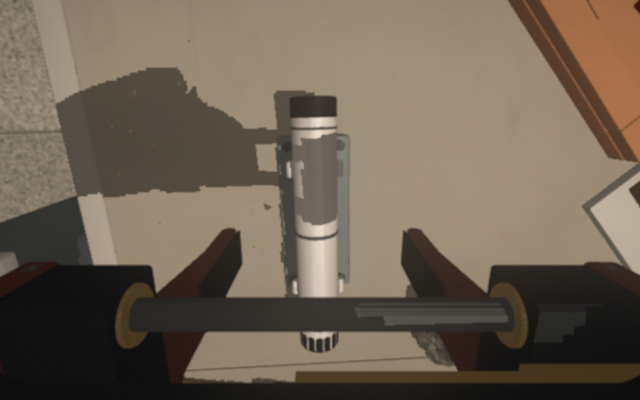

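```bash
python3 - <<'E'
from h import *
np.set_printoptions(precision=4,suppress=True)
for u,v in [(317,235.5),(313.5,97),(314,121)]:
    o,d=wray("pics/w11.png",u,v);print(o+d*(.077-o[2])/d[2])
im=read_camera("top");cv2.imwrite("pics/t11.png",cv2.resize(im[165:245,205:305],None,fx=7.5,fy=7.5,interpolation=2))
E
```

```text
[0.4914 0.2027 0.077 ]
[0.4928 0.3097 0.077 ]
[0.4925 0.2928 0.077 ]
```

View pics/t11.png

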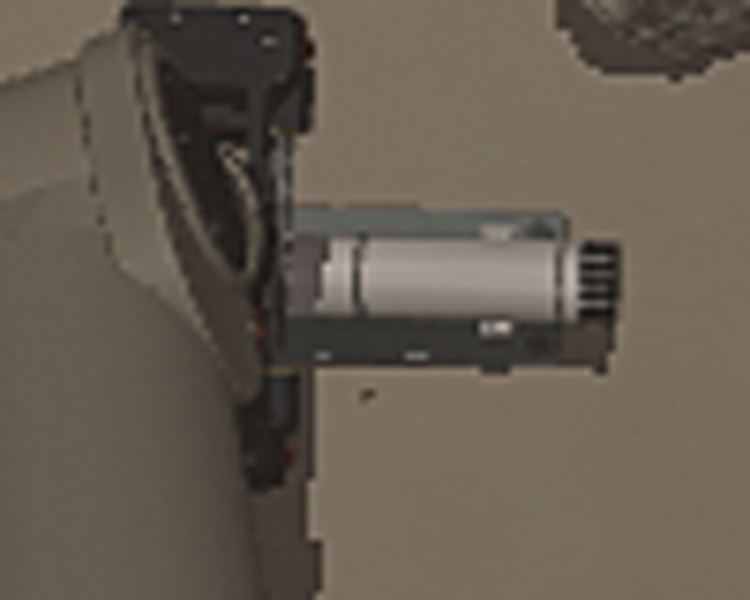

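```bash
python3 -m pendant '[-0.001,-0.005,-0.03,-0.4,2,1,-0.001,0,-0.03,0,0,0,0,0,-0.03,0,0,0,0,0,-0.015,0,0,0,0,0,0,0,0,0,0,0,0,0,0,0]'; python3 - <<'E'
from h import *
np.set_printoptions(precision=4,suppress=True)
o=observe();print(o['time_s'],o['ee_pos'],o['force'],o['moment'],o['gripper_width']);print(Ro.from_rotvec(o["tcp_rot"]).as_matrix())
E
```

```text
time_s: 10.65
ee_pos: [0.4883, 0.234, 0.0613]
tcp_rot: [-0.011, 1.572, -0.001]
force: [0.1, -0.9, 0.3]
gripper_width: 0.0879
10.65 [0.4883 0.234  0.0613] [ 0.1366 -0.9159  0.3342] [-0.0269  0.0824  0.0012] 0.08790490968143823
[[-0.0011 -0.0069  1.    ]
 [-0.0076  0.9999  0.0068]
 [-1.     -0.0076 -0.0011]]
```

```bash
python3 -m pendant '[0.002,-0.012,-0.003,0.2,0,-1,0,-0.002,-0.001,0,0,0,0,0,0,0,0,0]'; python3 - <<'E'
from h import *
np.set_printoptions(precision=4,suppress=True)
o=observe();print(o['time_s'],o['ee_pos'],o['force'],o['moment'],o['gripper_width']);print(Ro.from_rotvec(o["tcp_rot"]).as_matrix())
E
```

```text
time_s: 10.9
ee_pos: [0.4909, 0.2212, 0.0582]
tcp_rot: [0.003, 1.571, -0.01]
force: [-0.0, -0.2, -0.2]
gripper_width: 0.0879
10.9 [0.4909 0.2212 0.0582] [-0.0406 -0.1614 -0.2218] [-0.0083  0.003   0.014 ] 0.08787808196848848
[[-0.      0.008   1.    ]
 [-0.0042  1.     -0.008 ]
 [-1.     -0.0042 -0.    ]]
```

Well placed; grip firmly and lift.

```bash
python3 -m pendant '[0,0,0,0,0,0,0,0,0,0,0,0,0,0,0,0,0,0,0,0,0,0,0,0,0,0,0,0,0,0,0,0,0,0,0,0,0,0,0,0,0,0,0,0,0,0,0,0]' 1 60; python3 -m pendant '[0,0,0,0,0,0,0,0,0,0,0,0,0,0,0.015,0,0,0,0,0,0.03,0,0,0,0,0,0.03,0,0,0,0,0,0.03,0,0,0,0,0,0.015,0,0,0,0,0,0,0,0,0]'; python3 - <<'E'
from h import *
np.set_printoptions(precision=4,suppress=True)
o=wshot("pics/w12.png");print(o['time_s'],o['ee_pos'],o['force'],o['moment'],o['gripper_width'],o['q']);print(Ro.from_rotvec(o["tcp_rot"]).as_matrix())
E
```

```text
time_s: 11.57
ee_pos: [0.4928, 0.2218, 0.0617]
tcp_rot: [0.007, 1.566, -0.007]
force: [-10.4, 0.8, 4.9]
gripper_width: 0.038
time_s: 12.23
ee_pos: [0.4886, 0.2196, 0.182]
tcp_rot: [0.003, 1.574, -0.013]
force: [1.3, 0.8, -4.0]
gripper_width: 0.0351
12.2333 [0.4886 0.2196 0.182 ] [ 1.3307  0.7608 -4.0199] [ 0.2316  0.0136 -0.0213] 0.03512387356625625 [-0.947   0.3447  0.5024  1.9692 -0.2068  0.8843 -0.3465]
[[-0.0036  0.0099  0.9999]
 [-0.0063  0.9999 -0.01  ]
 [-1.     -0.0063 -0.0036]]
```

View pics/w12.png

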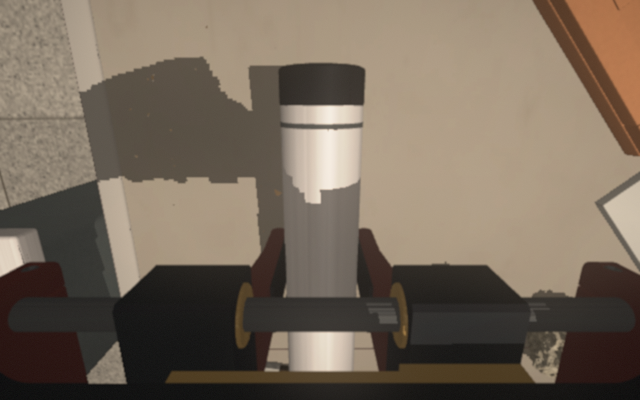

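```bash
python3 -m pendant '[-0.003,-0.025,0.01,0,0,0,-0.003,-0.03,0.01,0,0,0,-0.003,-0.03,0.01,0,0,0,-0.003,-0.03,0.01,0,0,0,-0.003,-0.03,0.01,0,0,0,-0.003,-0.03,0.01,0,0,0,-0.003,-0.03,0.01,0,0,0,-0.003,-0.03,0,0,0,0]'; python3 -m pendant '[-0.003,-0.03,0,0,0,0,-0.003,-0.03,0,0,0,0,-0.003,-0.03,0,0,0,0,0,-0.02,0,0,0,0,0,0,0,0,0,0,0,0,0,0,0,0,0,0,0,0,0,0]'; python3 - <<'E'
from h import *
np.set_printoptions(precision=4,suppress=True)
o=wshot("pics/w13.png");print(o['time_s'],o['ee_pos'],o['force'],o['moment'],o['gripper_width'],o['q']);print(Ro.from_rotvec(o["tcp_rot"]).as_matrix())
E
```

```text
time_s: 12.95
ee_pos: [0.4549, -0.0169, 0.2394]
tcp_rot: [-0.016, 1.591, -0.005]
force: [-0.0, -0.4, -3.2]
gripper_width: 0.0351
time_s: 13.53
ee_pos: [0.4362, -0.1378, 0.2297]
tcp_rot: [-0.009, 1.605, -0.016]
force: [0.4, 0.4, -3.5]
gripper_width: 0.035
13.5333 [ 0.4362 -0.1378  0.2297] [ 0.4231  0.3551 -3.5332] [ 0.1947 -0.0431 -0.0807] 0.034959131810782466 [-0.5095  0.1603  0.7493  2.0843 -0.1039  0.9718  0.2905]
[[-0.0342  0.0043  0.9994]
 [-0.0156  0.9999 -0.0048]
 [-0.9993 -0.0158 -0.0341]]
```

View pics/w13.png

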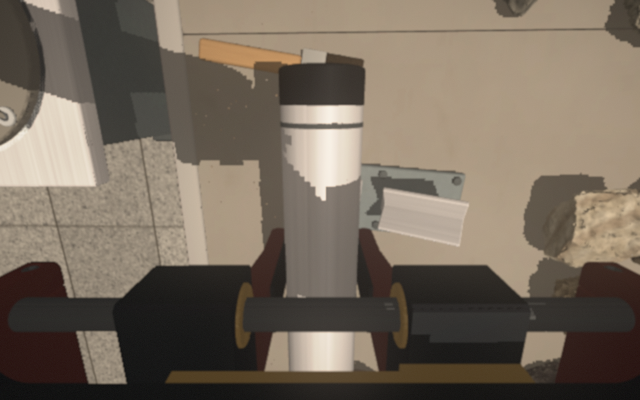

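```bash
python3 - <<'E'
import cv2
im=cv2.imread("pics/w13.png");cv2.imwrite("pics/w13c.png",cv2.resize(im[155:260,355:475],None,fx=6,fy=5.7,interpolation=2))
E
```

```text
(no output)
```

View pics/w13c.png

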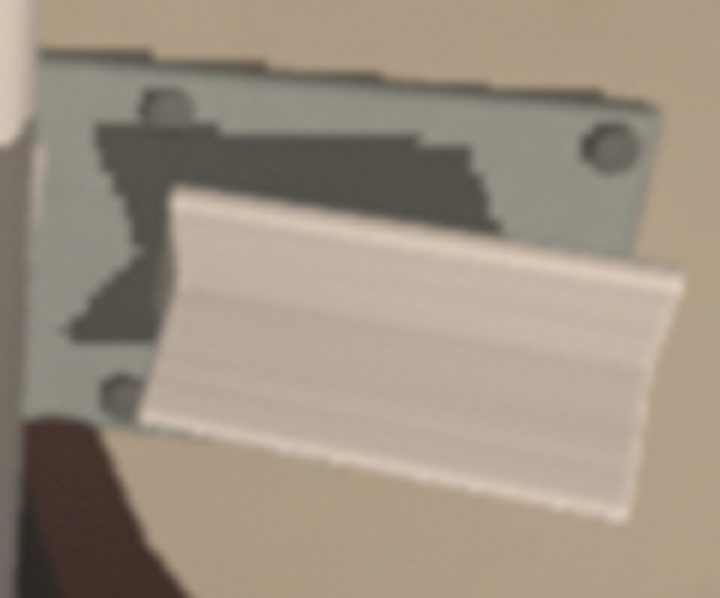

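```bash
python3 - <<'E'
from h import *
np.set_printoptions(precision=4,suppress=True)
W=lambda u,v:((u+.5)/6-.5+355,(v+.5)/5.7-.5+155)
T2=lambda u,v:crop(u,v,9,340,165)
S2=lambda u,v:crop(u,v,10,320,205)
f="pics/w13.png"
P={}
for n,w,a,b in [("upL",(683,275),(208,108),(445,120)),("upR",(628,517),(333,124),(523,187)),("lowL",(172,192),(180,330),(257,250)),("lowR",(142,418),(300,338),(320,315))]:
    X,e=tri([ray("top",*T2(*a)),wray(f,*W(*w))]);P[n]=X
    X3,e3=tri([ray("top",*T2(*a)),wray(f,*W(*w)),ray("scene",*S2(*b))])
    print(n,X,np.array(e),X3)
    z={'u':.077,'l':.049}[n[0]]
    o,d=wray(f,*W(*w)); print("  top@z",atz("top",*T2(*a),z)," w@z",o+d*(z-o[2])/d[2])
# plate corner far-left (658,108), z .01
o,d=wray(f,*W(658,110));print(o+d*(.01-o[2])/d[2], atz("top",*T2(147,85),.01))
E
```

```text
upL [ 0.575  -0.1551  0.0709] [0.0018 0.0018] [ 0.5752 -0.1554  0.0688]
  top@z [ 0.5752 -0.1529  0.077 ]  w@z [ 0.5714 -0.1548  0.077 ]
upR [ 0.5693 -0.199   0.0753] [0.0011 0.0011] [ 0.5702 -0.2003  0.0703]
  top@z [ 0.5699 -0.198   0.077 ]  w@z [ 0.5678 -0.1989  0.077 ]
lowL [ 0.4952 -0.1463  0.0526] [0.0015 0.0015] [ 0.4968 -0.1486  0.0413]
  top@z [ 0.4968 -0.1459  0.049 ]  w@z [ 0.4945 -0.1481  0.049 ]
lowR [ 0.4923 -0.1899  0.0536] [0.0018 0.0018] [ 0.4922 -0.1916  0.0445]
  top@z [ 0.4943 -0.1899  0.049 ]  w@z [ 0.4914 -0.1922  0.049 ]
[ 0.5919 -0.1409  0.01  ] [ 0.5923 -0.1372  0.01  ]
```

```bash
python3 -m pendant '[0.0096,-0.003,0,0,0,-6.8,0.0096,-0.003,0,0,0,-6.8,0.0096,-0.003,0,0,0,-6.8,0.0096,-0.003,0,0,0,-6.8,0.0096,-0.003,0,0,0,-6.8,0.0096,-0.003,0,0,0,-6.8,0.0096,-0.003,0,0,0,-6.8,0.0096,-0.003,0,0,0,-6.8]'; python3 -m pendant '[0.0096,-0.003,0,0,0,-6.8,0.0096,-0.003,0,0,0,-6.8,0.0096,-0.003,0,0,0,-6.8,0.0096,-0.003,0,0,0,-6.8,0.0096,-0.003,0,0,0,-6.8,0.0096,-0.003,0,0,0,-6.8,0,0,0,0,0,0,0,0,0,0,0,0]'; cat > tgt.py <<'E'
from h import *
np.set_printoptions(precision=4,suppress=True)
import sys
yaw=np.deg2rad(-5.3);c,s=np.cos(np.deg2rad(20)),np.sin(np.deg2rad(20))
hx=np.array([np.cos(yaw),np.sin(yaw),0]);U=c*hx+[0,0,s];N=-s*hx+[0,0,c];L=np.array([-np.sin(yaw),np.cos(yaw),0])
Rt=np.column_stack([-N,U,np.cross(-N,U)])
seat=np.array([.572,-.1763,.080]);home=seat+.020*U
if __name__=="__main__":
    o=observe();R=Ro.from_rotvec(o["tcp_rot"]).as_matrix()
    print(o['time_s'],o['ee_pos'],"F",o['force'],"M",o['moment'],o['gripper_width'],"q",o['q'])
    d=o['ee_pos']-home
    print("off U,N,L mm",np.array([d@U,d@N,d@L])*1e3,"turn left deg",np.rad2deg(Ro.from_matrix(Rt@R.T).as_rotvec()))
    print("F U,N,L",[float(o['force']@v) for v in (U,N,L)])
    print("U",U,"N",N,"home",home)
E
python3 tgt.py
```

```text
time_s: 14.25
ee_pos: [0.5163, -0.1473, 0.2246]
tcp_rot: [0.77, 1.479, -0.755]
force: [-0.6, 0.9, -4.1]
gripper_width: 0.0352
time_s: 14.92
ee_pos: [0.5822, -0.1495, 0.2172]
tcp_rot: [1.329, 1.192, -1.291]
force: [-0.2, 0.3, -3.8]
gripper_width: 0.035
14.9167 [ 0.5822 -0.1495  0.2172] F [-0.1525  0.2865 -3.7805] M [-0.1478 -0.0677 -0.0167] 0.03501687888588014 q [-0.5341  0.5819  1.0186  1.7902 -0.5879  1.128  -1.0005]
off U,N,L mm [ 34.1153 126.3199  27.6035] turn left deg [ -4.8052 -20.6092   1.4226]
F U,N,L [-1.4605373339033794, -3.491491373240031, 0.27118228907777986]
U [ 0.9357 -0.0868  0.342 ] N [-0.3406  0.0316  0.9397] home [ 0.5907 -0.178   0.0868]
```

```bash
python3 -m pendant '[0,-0.007,-0.008,-1.2,-5.2,0.3,0,-0.007,-0.008,-1.2,-5.2,0.3,0,-0.007,-0.008,-1.2,-5.2,0.3,0,-0.007,-0.008,-1.2,-5.2,0.3,0,0,0,0,0,0,0,0,0,0,0,0]'; python3 tgt.py; python3 - <<'E'
from h import *
cv2.imwrite("pics/s14.png",cv2.resize(read_camera("scene")[150:270,290:450],None,fx=5,fy=5,interpolation=2))
cv2.imwrite("pics/t14.png",cv2.resize(read_camera("top")[150:240,310:430],None,fx=6,fy=6,interpolation=2))
E
```

```text
time_s: 15.42
ee_pos: [0.5796, -0.1698, 0.1811]
tcp_rot: [1.386, 0.897, -0.995]
force: [0.7, 0.3, -3.7]
gripper_width: 0.0352
15.4167 [ 0.5796 -0.1698  0.1811] F [ 0.7049  0.2798 -3.7396] M [0.1043 0.4412 0.0361] 0.03519752126969829 q [-0.529   0.4028  0.9188  2.0972 -0.7863  0.5613 -0.7111]
off U,N,L mm [21.1365 92.6046  7.1848] turn left deg [ 0.5984  0.4068 -1.5969]
F U,N,L [-0.6437409417299035, -3.745245792184054, 0.3436980048039677]
U [ 0.9357 -0.0868  0.342 ] N [-0.3406  0.0316  0.9397] home [ 0.5907 -0.178   0.0868]
```

View pics/s14.png

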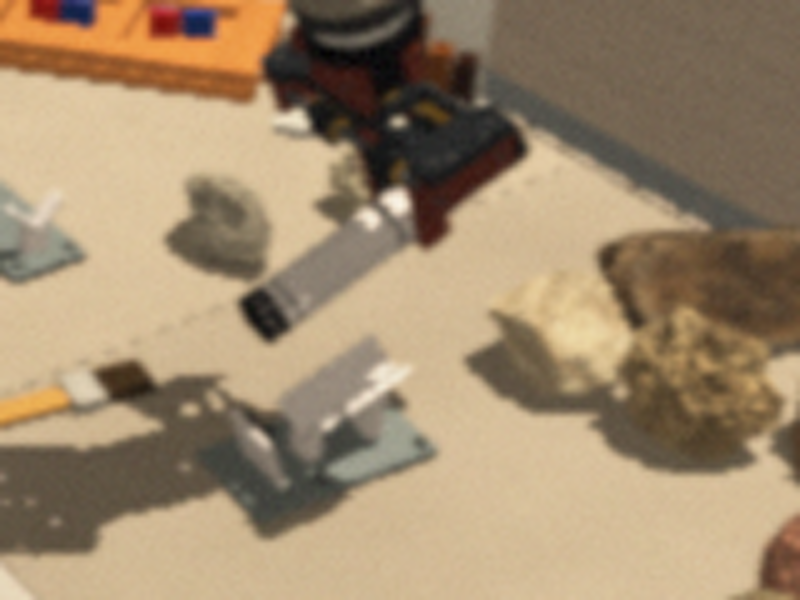

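View pics/t14.png

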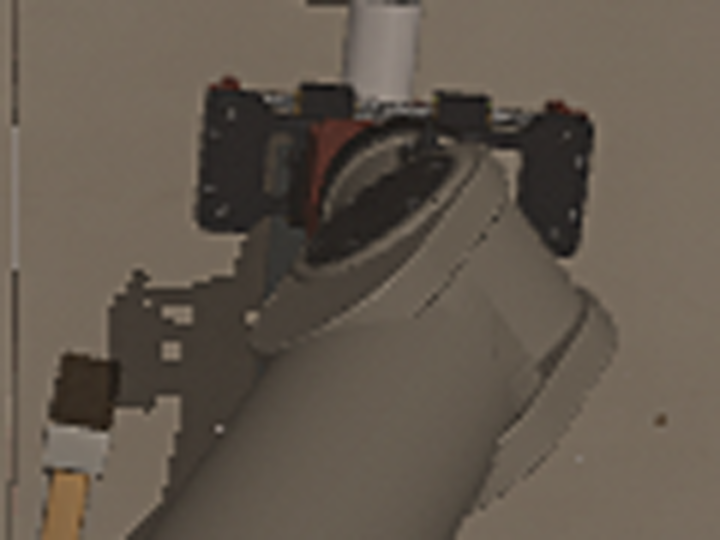

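```bash
python3 - <<'E'
from tgt import *
o=observe();R=Ro.from_rotvec(o["tcp_rot"]).as_matrix();y=R[:,1]
x=R[:,0]
for a in (0,5,10):
  a=np.deg2rad(a);yy=y*np.cos(a)-x*0+ (-np.sin(a))*x*-1 if 0 else y*np.cos(a)-np.sin(a)*x
  print(np.rad2deg(a),[ (np.array(proj("scene",o['ee_pos']+k*yy))-[290,150])*5+2 for k in (-.13,-.02)])
E
```

```text
0.0 [array([256.1649, 314.5381]), array([387.7786, 220.6118])]
5.0 [array([260.8823, 325.8264]), array([388.3683, 222.4113])]
10.0 [array([266.6971, 336.034 ]), array([389.1304, 224.0666])]
```

```bash
python3 -c "
from h import *
wshot('pics/w15.png')"
```

```text
(no output)
```

View pics/w15.png

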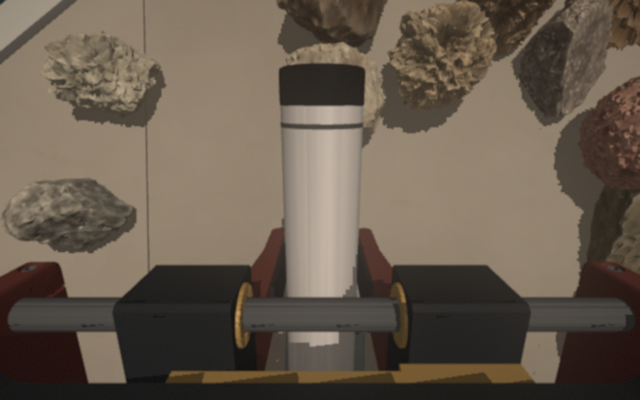

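```bash
python3 -m pendant '[0.004,-0.003,-0.016,0.3,0.2,-0.8,0.004,-0.003,-0.016,0.3,0.2,-0.8,0.004,-0.002,-0.016,0,0,0,0.004,-0.001,-0.01,0,0,0,0,0,0,0,0,0,0,0,0,0,0,0]'; python3 tgt.py
```

```text
time_s: 16.07
ee_pos: [0.6094, -0.1778, 0.1255]
tcp_rot: [1.399, 0.894, -1.008]
force: [-0.3, 0.0, -2.9]
gripper_width: 0.0352
16.0667 [ 0.6094 -0.1778  0.1255] F [-0.3362  0.0017 -2.8543] M [ 0.0033  0.5261 -0.0188] 0.0351664878354762 q [-0.3779  0.5206  0.7589  2.0602 -0.9471  0.5039 -0.5966]
off U,N,L mm [30.6529 30.0015  1.9196] turn left deg [ 0.2366  0.2094 -0.6793]
F U,N,L [-1.2909244714424646, -2.567591053721615, -0.029383021463187244]
U [ 0.9357 -0.0868  0.342 ] N [-0.3406  0.0316  0.9397] home [ 0.5907 -0.178   0.0868]
```

```bash
python3 -m pendant '[-0.006,-0.001,-0.012,0.2,0.2,-0.6,-0.004,0,-0.01,0,0,0,0,0,0,0,0,0,0,0,0,0,0,0]'; python3 tgt.py
```

```text
time_s: 16.4
ee_pos: [0.604, -0.1785, 0.1065]
tcp_rot: [1.404, 0.891, -1.012]
force: [0.5, -0.5, -3.6]
gripper_width: 0.0351
16.4 [ 0.604  -0.1785  0.1065] F [ 0.4522 -0.5211 -3.6306] M [ 0.0863  0.5011 -0.0073] 0.035110703087639264 q [-0.3372  0.5348  0.7072  2.0798 -0.9999  0.4646 -0.5463]
off U,N,L mm [19.1975 13.9437  0.7192] turn left deg [ 0.1343  0.2124 -0.3397]
F U,N,L [-0.7733936107483019, -3.582119895958789, -0.4771138725874432]
U [ 0.9357 -0.0868  0.342 ] N [-0.3406  0.0316  0.9397] home [ 0.5907 -0.178   0.0868]
```

```bash
python3 - <<'E'
from h import *
cv2.imwrite("pics/s16.png",cv2.resize(read_camera("scene")[190:270,310:410],None,fx=7.5,fy=7.5,interpolation=2))
E
python3 -m pendant '[0,0,-0.007,0,0,0,0,0,-0.003,0,0,0,0,0,0,0,0,0]'; python3 tgt.py
```

```text
time_s: 16.7
ee_pos: [0.6062, -0.1786, 0.0983]
tcp_rot: [1.403, 0.889, -1.008]
force: [-1.5, -0.4, -3.2]
gripper_width: 0.0352
16.7 [ 0.6062 -0.1786  0.0983] F [-1.4856 -0.4059 -3.2423] M [-0.1303  0.8229  0.0442] 0.03523349941503372 q [-0.316   0.5448  0.6788  2.0808 -1.0268  0.4457 -0.5194]
off U,N,L mm [18.4893  5.5076  0.8345] turn left deg [ 0.2154  0.431  -0.4466]
F U,N,L [-2.463714429099081, -2.553612766317598, -0.5414106502454342]
U [ 0.9357 -0.0868  0.342 ] N [-0.3406  0.0316  0.9397] home [ 0.5907 -0.178   0.0868]
```

View pics/s16.png

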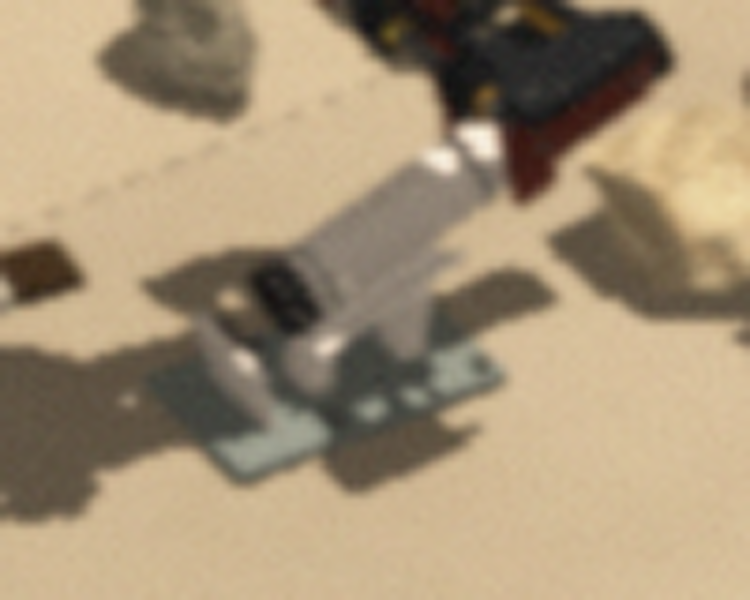

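```bash
python3 -m pendant '[0.001,-0.001,-0.005,0,0,0,0,0,-0.002,0,0,0,0,0,0,0,0,0]'; python3 tgt.py
```

```text
time_s: 16.95
ee_pos: [0.6086, -0.1812, 0.0936]
tcp_rot: [1.406, 0.885, -1.005]
force: [-6.5, 3.0, 5.4]
gripper_width: 0.035
16.95 [ 0.6086 -0.1812  0.0936] F [-6.4785  3.0148  5.4074] M [0.5836 1.6704 0.1498] 0.03501296799350504 q [-0.2962  0.552   0.6591  2.0782 -1.0468  0.4354 -0.4983]
off U,N,L mm [19.2777  0.1294 -1.4816] turn left deg [ 0.1979  0.6764 -0.3867]
F U,N,L [-4.473973121800319, 7.382825241324559, 2.4034671395609903]
U [ 0.9357 -0.0868  0.342 ] N [-0.3406  0.0316  0.9397] home [ 0.5907 -0.178   0.0868]
```

```bash
python3 -m pendant '[-0.006,0.002,-0.001,0,0.3,0,-0.006,0.0005,-0.002,0,0.2,0,0,0,0,0,0,0]'; python3 tgt.py
```

```text
time_s: 17.2
ee_pos: [0.5986, -0.1803, 0.0923]
tcp_rot: [1.404, 0.886, -1.009]
force: [-1.1, 0.1, -3.7]
gripper_width: 0.0351
17.2 [ 0.5986 -0.1803  0.0923] F [-1.0985  0.1411 -3.7142] M [0.0053 0.6876 0.0268] 0.03511420918147606 q [-0.2976  0.541   0.6575  2.0989 -1.0485  0.4245 -0.4909]
off U,N,L mm [ 9.4223  2.3724 -1.5121] turn left deg [ 0.2911  0.4634 -0.3032]
F U,N,L [-2.310421283393228, -3.111694653335709, 0.03903985999803469]
U [ 0.9357 -0.0868  0.342 ] N [-0.3406  0.0316  0.9397] home [ 0.5907 -0.178   0.0868]
```

```bash
python3 -m pendant '[-0.004,0.002,-0.003,0,0,0,-0.002,0.0005,-0.002,0,0,0,0,0,0,0,0,0]'; python3 tgt.py; python3 -m pendant '[-0.004,0.001,-0.0025,0,0,0,0,0,0,0,0,0]'; python3 tgt.py
```

```text
time_s: 17.45
ee_pos: [0.5957, -0.1801, 0.0902]
tcp_rot: [1.406, 0.877, -1.006]
force: [-5.8, 0.9, 3.2]
gripper_width: 0.0348
17.45 [ 0.5957 -0.1801  0.0902] F [-5.8481  0.8718  3.2139] M [0.2332 1.4496 0.1449] 0.0347595586965301 q [-0.2862  0.5341  0.6386  2.1122 -1.0698  0.4014 -0.4683]
off U,N,L mm [ 5.9981  1.3921 -1.5603] turn left deg [ 0.4816  0.9456 -0.1745]
F U,N,L [-4.448356783151375, 5.03926687587087, 0.3278832353202161]
U [ 0.9357 -0.0868  0.342 ] N [-0.3406  0.0316  0.9397] home [ 0.5907 -0.178   0.0868]
time_s: 17.62
ee_pos: [0.5947, -0.18, 0.0903]
tcp_rot: [1.408, 0.87, -1.001]
force: [-5.9, 0.3, -1.6]
gripper_width: 0.0351
17.6167 [ 0.5947 -0.18    0.0903] F [-5.9454  0.2842 -1.5871] M [0.0253 1.684  0.0739] 0.0351034875976149 q [-0.2785  0.528   0.6268  2.1192 -1.0827  0.3882 -0.454 ]
off U,N,L mm [ 5.1065  1.7872 -1.5769] turn left deg [ 0.5667  1.3587 -0.1305]
F U,N,L [-6.130457852497734, 0.5423876567584072, -0.26618268689170294]
U [ 0.9357 -0.0868  0.342 ] N [-0.3406  0.0316  0.9397] home [ 0.5907 -0.178   0.0868]
```

```bash
python3 - <<'E'
from h import *
cv2.imwrite("pics/s17.png",cv2.resize(read_camera("scene")[190:270,310:410],None,fx=7.5,fy=7.5,interpolation=2))
wshot("pics/w17.png")
cv2.imwrite("pics/t17.png",cv2.resize(read_camera("top")[150:240,310:430],None,fx=6,fy=6,interpolation=2))
E
```

```text
(no output)
```

View pics/s17.png

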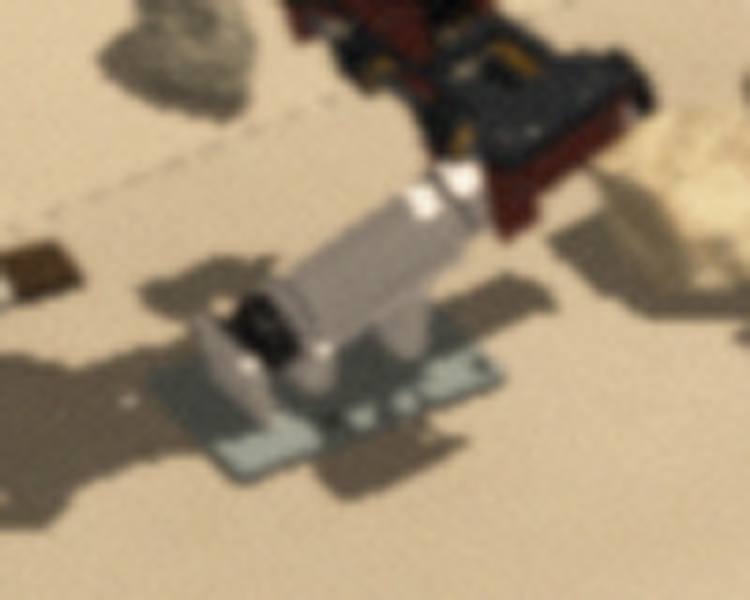

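View pics/w17.png

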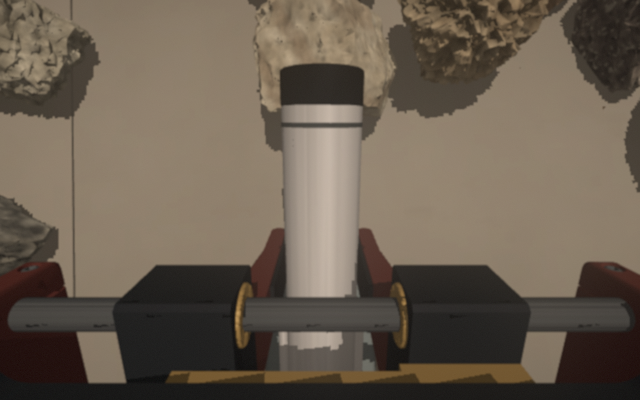

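View pics/t17.png

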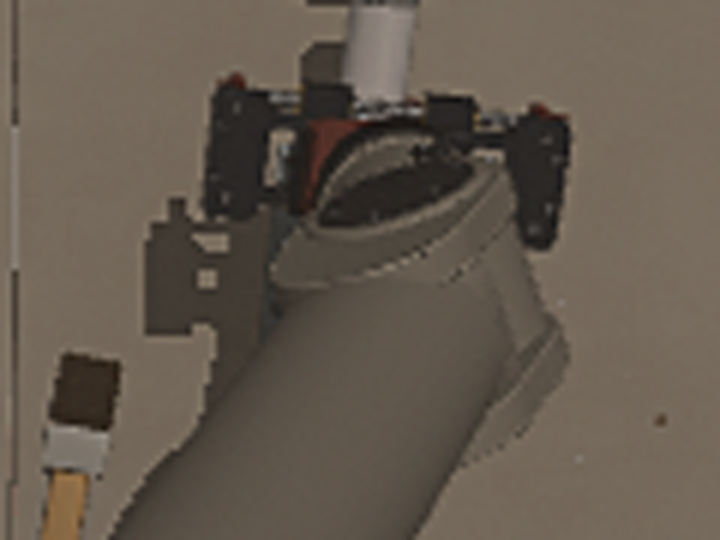

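```bash
python3 -m pendant '[0,0,0,0,0,0,0,0,0,0,0,0,0,0,0,0,0,0]' 0.1; python3 tgt.py; python3 - <<'E'
from h import *
cv2.imwrite("pics/s18.png",cv2.resize(read_camera("scene")[190:270,310:410],None,fx=7.5,fy=7.5,interpolation=2))
wshot("pics/w18.png")
E
```

```text
time_s: 18.02
ee_pos: [0.5948, -0.1795, 0.0896]
tcp_rot: [1.408, 0.871, -1.002]
force: [-0.9, -0.2, 0.0]
gripper_width: 0.0395
18.0167 [ 0.5948 -0.1795  0.0896] F [-0.8851 -0.2358  0.0471] M [ 0.0423  0.508  -0.0043] 0.03946012334866881 q [-0.279   0.5293  0.6266  2.1188 -1.0826  0.3887 -0.455 ]
off U,N,L mm [ 4.8829  1.177  -1.0891] turn left deg [ 0.5464  1.291  -0.1355]
F U,N,L [-0.7915631005358174, 0.33818837820094955, -0.3165337949785715]
U [ 0.9357 -0.0868  0.342 ] N [-0.3406  0.0316  0.9397] home [ 0.5907 -0.178   0.0868]
```

View pics/s18.png

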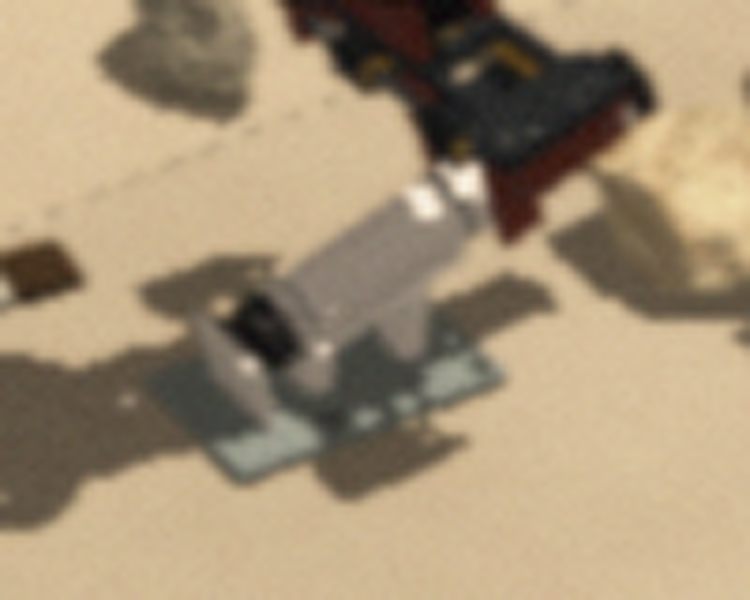

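View pics/w18.png

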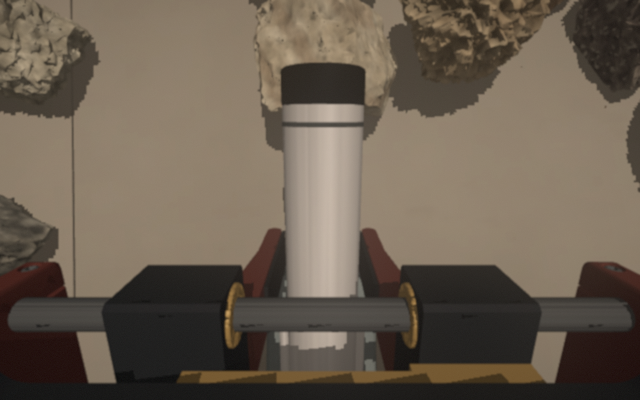

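```bash
python3 -m pendant '[0,0.001,-0.001,0.5,1.3,0,0,0,0,0,0,0]'; python3 -m pendant '[0,0,0,0,0,0,0,0,0,0,0,0,0,0,0,0,0,0,0,0,0,0,0,0]' 1 40; python3 tgt.py; python3 -m pendant '[-0.003,0,-0.001,0,0,0]'; python3 tgt.py;python3 -m pendant '[-0.003,0,-0.001,0,0,0]'; python3 tgt.py
```

```text
time_s: 18.28
ee_pos: [0.5945, -0.1783, 0.0883]
tcp_rot: [1.406, 0.894, -1.018]
force: [-0.2, -0.4, -0.0]
gripper_width: 0.0394
time_s: 18.62
ee_pos: [0.5944, -0.1797, 0.0883]
tcp_rot: [1.405, 0.89, -1.018]
force: [-0.1, -0.5, 1.1]
gripper_width: 0.0354
18.6167 [ 0.5944 -0.1797  0.0883] F [-0.1298 -0.5339  1.139 ] M [-0.1334  0.5033 -0.1104] 0.03535761780728522 q [-0.2973  0.5447  0.6564  2.1045 -1.0503  0.4241 -0.4928]
off U,N,L mm [ 4.0848  0.0558 -1.302 ] turn left deg [ 0.1733  0.0123 -0.0434]
F U,N,L [0.3144620600704148, 1.0976543397908198, -0.5436032192856887]
U [ 0.9357 -0.0868  0.342 ] N [-0.3406  0.0316  0.9397] home [ 0.5907 -0.178   0.0868]
time_s: 18.7
ee_pos: [0.5924, -0.1795, 0.0878]
tcp_rot: [1.406, 0.889, -1.017]
force: [1.9, 0.1, 1.3]
gripper_width: 0.0352
18.7 [ 0.5924 -0.1795  0.0878] F [1.9015 0.0979 1.3199] M [ 0.1489  0.0951 -0.1297] 0.03517635350140345 q [-0.2934  0.5413  0.651   2.1102 -1.0559  0.4182 -0.4849]
off U,N,L mm [ 2.0116  0.2405 -1.3154] turn left deg [ 0.1768  0.1109 -0.0552]
F U,N,L [2.2221338138800526, 0.5957895944788031, 0.2731555304146931]
U [ 0.9357 -0.0868  0.342 ] N [-0.3406  0.0316  0.9397] home [ 0.5907 -0.178   0.0868]
time_s: 18.78
ee_pos: [0.5897, -0.1792, 0.0869]
tcp_rot: [1.406, 0.889, -1.016]
force: [1.4, 0.8, 0.1]
gripper_width: 0.0352
18.7833 [ 0.5897 -0.1792  0.0869] F [1.3993 0.8173 0.0882] M [ 0.1671  0.1685 -0.1235] 0.03520778246060146 q [-0.2892  0.5374  0.645   2.1169 -1.0617  0.4121 -0.4763]
off U,N,L mm [-0.794   0.3994 -1.2278] turn left deg [ 0.1604  0.1673 -0.0789]
F U,N,L [1.2684835943744635, -0.36781772194406515, 0.9430192629208216]
U [ 0.9357 -0.0868  0.342 ] N [-0.3406  0.0316  0.9397] home [ 0.5907 -0.178   0.0868]
```

Sliding freely; continue in small steps until the stop pushes back.

```bash
for i in 1; do python3 -m pendant '[-0.003,0,-0.001,0,0,0]' >/dev/null; python3 tgt.py|sed -n 2,3p; python3 -m pendant '[-0.003,0,-0.001,0,0,0]'>/dev/null; python3 tgt.py|sed -n 2,3p; done
```

```text
off U,N,L mm [-1.4606  0.8552 -1.3385] turn left deg [ 0.2074  0.4127 -0.0685]
F U,N,L [12.294646756128975, -1.8583975574876872, 0.5154479286076197]
off U,N,L mm [-1.4214  1.4519 -1.2917] turn left deg [ 0.2543  0.7119 -0.0781]
F U,N,L [9.121951599431553, -2.2529453065744045, 1.1223554662103163]
```

```bash
python3 -m pendant '[0,0,0,0,0,0,0,0,0,0,0,0,0,0,0,0,0,0,0,0,0,0,0,0]' 0.1; python3 tgt.py; python3 -m pendant '[0,0,0,0,0,0,0,0,0,0,0,0,0,0,0,0,0,0,0,0,0,0,0,0]' -1; python3 - <<'E'
from h import *
cv2.imwrite("pics/s19.png",cv2.resize(read_camera("scene")[190:270,310:410],None,fx=7.5,fy=7.5,interpolation=2))
wshot("pics/w19.png")
E
```

```text
time_s: 19.28
ee_pos: [0.5877, -0.1785, 0.0876]
tcp_rot: [1.409, 0.883, -1.008]
force: [-1.0, 0.0, -0.2]
gripper_width: 0.0395
19.2833 [ 0.5877 -0.1785  0.0876] F [-0.9773  0.0392 -0.2035] M [0.0398 0.4791 0.0127] 0.039493406186342575 q [-0.2793  0.5274  0.6301  2.1273 -1.077   0.3968 -0.4568]
off U,N,L mm [-2.5631  1.7041 -0.7313] turn left deg [ 0.183   0.6938 -0.1419]
F U,N,L [-0.9874217646925352, 0.1428777753638199, -0.05120620941014406]
U [ 0.9357 -0.0868  0.342 ] N [-0.3406  0.0316  0.9397] home [ 0.5907 -0.178   0.0868]
time_s: 19.62
ee_pos: [0.5858, -0.1785, 0.0864]
tcp_rot: [1.408, 0.885, -1.01]
force: [-0.7, 0.0, 0.7]
gripper_width: 0.0628
```

View pics/s19.png

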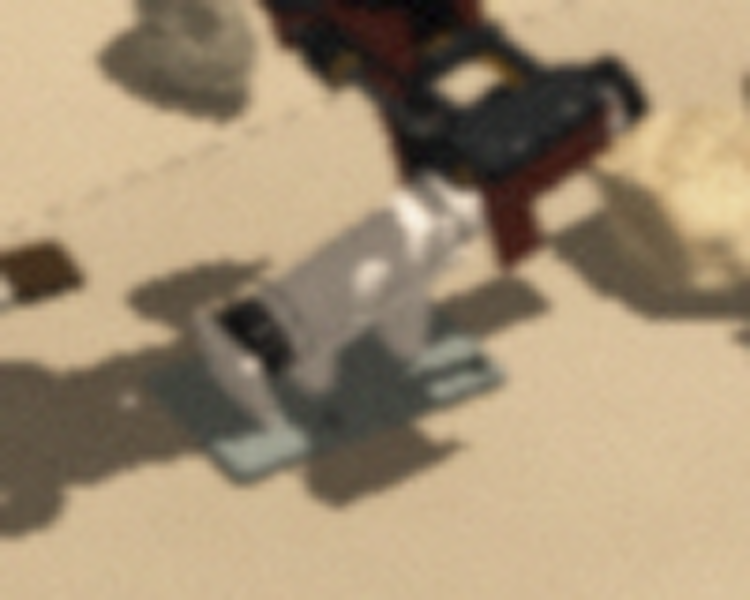

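View pics/w19.png

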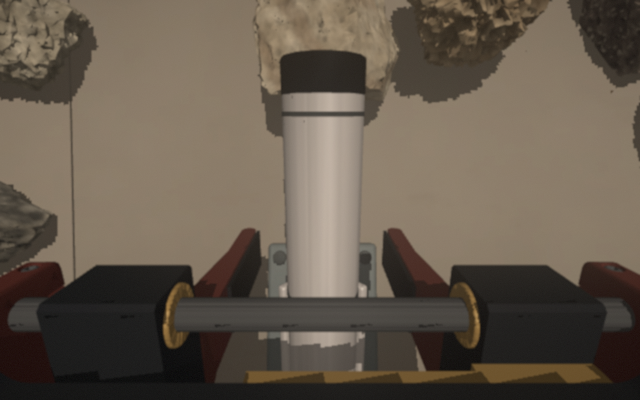

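```bash
python3 -m pendant '[0.001,0,0,0,0,0,0,0,0,0,0,0,-0.007,0,0.02,0,0,0,-0.007,0,0.02,0,0,0,-0.007,0,0.02,0,0,0,-0.007,0,0.02,0,0,0,-0.007,0.02,0.02,0,0,0,-0.01,0.04,0.02,0,0,0]' -1; python3 -m pendant '[-0.01,0.04,0.02,0,0,0,-0.01,0.04,0,0,0,0,-0.01,0.04,0,0,0,0,-0.01,0.04,0,0,0,0,0,0.04,0,0,0,0,0,0,0,0,0,0]';  python3 - <<'E'
from h import *
print(observe()['time_s'])
cv2.imwrite("pics/s20.png",cv2.resize(read_camera("scene")[190:270,310:410],None,fx=7.5,fy=7.5,interpolation=2))
cv2.imwrite("pics/t20.png",cv2.resize(read_camera("top")[150:240,310:430],None,fx=6,fy=6,interpolation=2))
wshot("pics/w20.png")
E
```

```text
time_s: 20.38
ee_pos: [0.5428, -0.1364, 0.2008]
tcp_rot: [1.409, 0.882, -1.021]
force: [1.6, -0.1, 1.2]
gripper_width: 0.0879
time_s: 20.88
ee_pos: [0.5154, 0.0251, 0.2148]
tcp_rot: [1.41, 0.886, -1.013]
force: [0.1, 0.7, 0.3]
gripper_width: 0.0881
20.8833
```

View pics/s20.png

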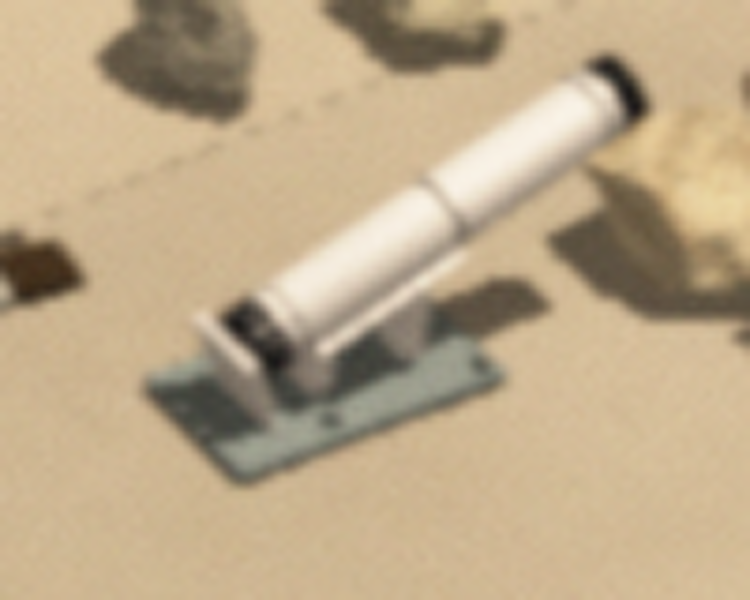

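View pics/t20.png

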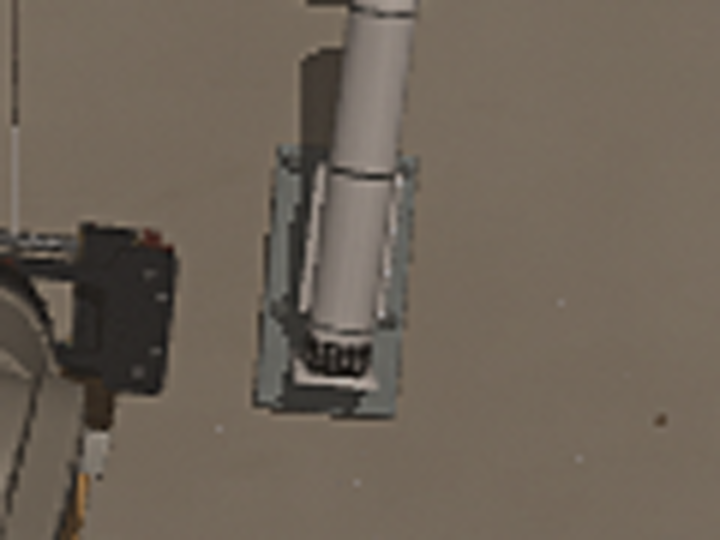

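View pics/w20.png

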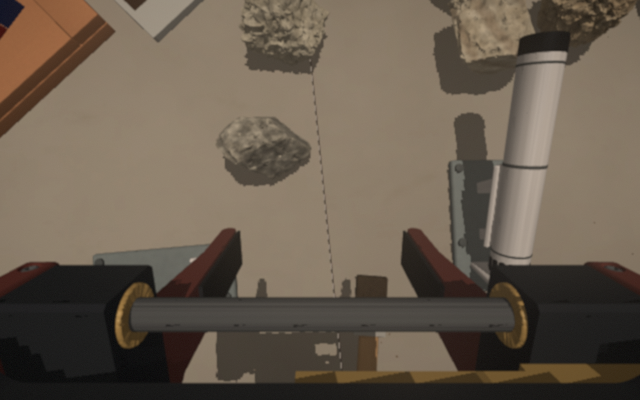

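```bash
python3 -m pendant '[-0.02,-0.02,0,0,0,0,-0.02,-0.02,0,0,0,0,-0.02,-0.02,0,0,0,0,-0.015,0,0,0,0,0,0,0,0,0,0,0,0,0,0,0,0,0]';  python3 - <<'E'
from h import *
wshot("pics/w21.png");im=cv2.imread("pics/w21.png")
E
```

```text
time_s: 21.53
ee_pos: [0.4671, -0.016, 0.2073]
tcp_rot: [1.414, 0.912, -1.075]
force: [0.5, 0.3, -0.2]
gripper_width: 0.0876
```

View pics/w21.png

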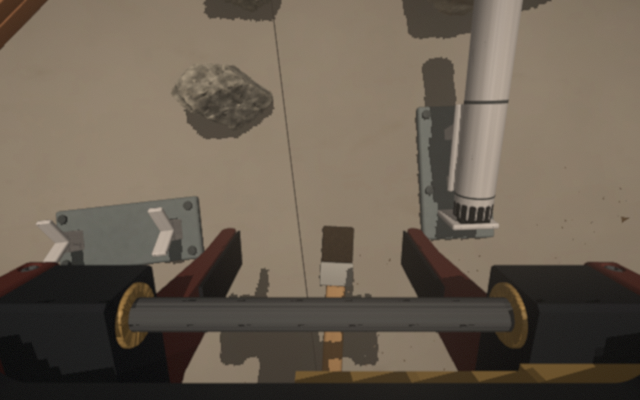

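```bash
python3 - <<'E'
import cv2
im=cv2.imread("pics/w21.png");cv2.imwrite("pics/w21c.png",cv2.resize(im[180:245,425:515],None,fx=8,fy=8,interpolation=2))
E
```

```text
(no output)
```

View pics/w21c.png

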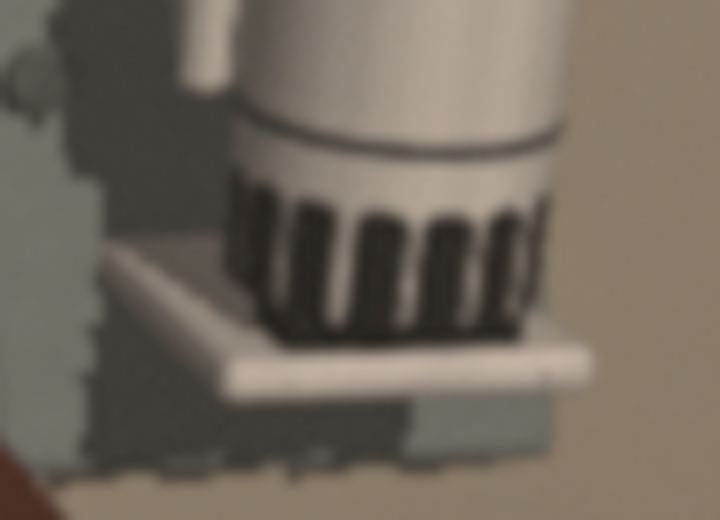

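```bash
python3 -m pendant '[0,0,0.01,0,0,0,0,0,0,0,0,0,0,0,0,0,0,0,0,0,0,0,0,0]'; python3 - <<'E'
from h import *
cv2.imwrite("pics/s22.png",read_camera("scene")[130:300,200:470]); print(observe()['time_s'],observe()['force'])
print(close_job())
E
```

```text
time_s: 21.92
ee_pos: [0.4679, -0.0189, 0.2169]
tcp_rot: [1.414, 0.907, -1.083]
force: [-0.4, -0.2, -0.3]
gripper_width: 0.0877
21.9667 [-0.24455772  1.02039255  0.4322071 ]
the job is handed in; nothing more can be done
None
```

View pics/s22.png

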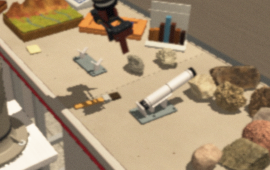

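The tube now lies in the sloping cradle, heavy end down against the foot stop. I handed the job in at about 22 s.

- **Finding the heavy end:** I lifted the tube at its centre. In a firm grip the wrist moment pointed to the -y end. In a light grip that end dropped about 38°, so the -y end is the heavy one.
- **Back in the level rest:** I levelled the tube by turning the tool, laid it in the two grooves and let go. Pictures showed it seated, about 5 mm further along the grooves than before.
- **Into the cradle:** I took the tube again about 20 mm to the light side of centre, laid it in the trough and slid it down until the stop pushed back with about 12 N. Then I released it and backed off.

**Last checks:**
- The scene, top and wrist pictures show the tube staying in the trough, with no visible gap between the heavy end and the pad.
- The gripper is clear and its force reading is about zero.
- The brush and the rocks in view look unmoved, and I never took the arm near the streak plate.

**Disagreements:**
- The scene camera read heights about 8 mm lower than the other views, so I relied on the top and wrist views.
- The stop was met about 1.5 mm further down the slope than I had computed.
- While sliding the tube I briefly read about 6 N along the slope that I could not explain. It went away once I released, squared the tool and gripped again.

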